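Set up the portioning station

ROBOT

A 6-joint arm with a two-finger parallel gripper is mounted at the origin on a cart in front of the work surface, level with it; the furniture and walls round the work are solid. World frame = base frame: x ahead of the robot, y to its left, z up, the work surface at z = 0. Lengths are in m, angles in rad, forces in N, time in s.
With the tool pointing down it reaches from about 0.225 to 0.875 m from the base axis. Payload 3.4 kg.
Tool frame: the origin (TCP) lies between the finger pads; the fingertips stand 11 mm ahead of it and the grasp point (between the pads) lies 8 mm behind it (tips_ahead is the distance from the TCP to the fingertips, in m); z points along the fingers, x is the direction in which the jaws open and shut, and the axes are right-handed (so a half turn about z gives the same grasp; the last joint's range is limited). The gripper opens to 85 mm and grips with 20 to 120 N. Pads are 22 mm wide; open, the fingers measure 114 mm over their backs; the gripper's body (76 mm by 85 mm) begins 54 mm behind the grasp point. The pads swing forward as they close: fully open they stand 13 mm farther back than shut.
Start: joints at [-0.121, 0.276, 1.505, -0, 1.361, -0.121], TCP at [0.575, -0, 0.242] pointing down, gripper open.
Joint ranges: [-2.89, 2.89], [-0.75, 2.08], [0.22, 2.7], [-1.18, 4.32], [0.11, 2.71], [-2.7, 2.7]. Speed limits (rad/s): [2.57, 2.57, 3.14, 3.14, 3.14, 3.14].

INTERFACE

Orientations are given as a unit quaternion [w, x, y, z].
In Python, from rig import get_state, get_image, sign_off, masks_of, tips_ahead gives the robot as it stands.
- The arm moves only by the tool play_rows, never from a script. Its argument "series" is a list of rows, each an object of numbers: "fingers": the closure, from -1 (fully open) to 1 (shut); "dx", "dy", "dz": the shift along the world's x, y, z in mm; "turn": the turn about the world's z in rad. A call has 1 to 20 rows; each row shifts and turns the pose as measured when the row begins; what a row does not reach is not made up. A row lasts 1/12 s, in which the tool goes at most 41.7 mm and 7.16 degrees, less where a joint would pass 70% of its speed; a pose out of reach is approached as far as the arm can. A call with a gripper value outside its range is refused whole. The fingers move at their own pace and stop on an object; "squeeze" is the grip in N (left out, the last holds). Time passes only in rows, so rows that do not move let the fingers close. It gives the time, the measured TCP pose, the force and the opening at its end, in the units of the state.
- get_state(): the state, without advancing time (a new reading comes with each control period).
- get_image(name): name is "scene" or "side" or "wrist"; returns a dict with "pixels" (480x640x3 uint8, red, green, blue), "vfov" (degrees; the focal length in pixels is half the picture's height over the tangent of half this angle, whatever the lens; pixels are square), "cx", "cy" (the principal point, pixels), "rvec" (rotation vector, rad) and "tvec" (3), from world to camera coordinates, as OpenCV has them; the wrist camera has in their place "hand_eye" (4x4, takes a point from camera to tool coordinates, whose origin is the TCP and whose axes are the tool frame's). Camera axes: x right, y down, z forward; pixel columns grow to the right and rows downward; lengths in m; the calibration is good to about 2 mm. A picture is of the moment at which its call begins: read the wrist's pose just before it. There is no depth.
- sign_off(): hands the job in, once; it reports no verdict.
Trained networks look in a picture, given as the dict that the camera call returned (one of the last four; its "shot" number tells which), for a name from the list of things; names that differ only in an ending like _2 or _b are one class to them, and where a whole thing is asked for, a point or a joint stands for the part that bears it (a point fixed in the world has none). Each returns a list of dicts, best first, with "p" (0 to 1); they miss things now and then, are a little off and sometimes report something else, mostly with a low value. They report only what shows in the picture. A call takes as long as a camera call. They do not tell look-alikes from the thing itself.
- masks_of(picture, label): "region" (480x640 bool, what is visible of it) and "xy" ([column, row] in pixels, amid what is visible of it).
The state is a dict: "clock": time; "qpos": joint angles; "qd": joint speeds; "effort": joint torques, N m; "position": TCP position; "ee_rot": TCP orientation; "contact_force": force on the tool from outside, world axes, zero at the start; "moment": the same for the moment, N m; "width": finger opening in m.
Only numpy, scipy, OpenCV 4.12 (cv2) and the standard library are available. Lean on these libraries where they do the work, as an engineer would, in place of code of your own. Each camera call takes 0.05 s, during which the arm holds its last target. There are 200 camera calls.

TASK

Set up the portioning station: stand the spice jar straight in front of the largest bowl (on the robot's side of it) and the kitchen timer to the right of the jar, level with it and its display facing the robot's side squarely. Stand the label roll on its end straight in front of the blue dish and set the check weight centrally on top of it. Leave about 3 cm free between bowl and jar, jar and timer, dish and roll; leave the marker and the thermometer where they lie.

Things in the scene. Friction and masses are not known exactly. Their poses are not given: they have to be found in the camera images.
- steel_bowl: pale metal bowl (it looks whitish), the largest of the three round vessels, outer diameter 124 mm at the rim, 45 mm high, fixed to the worktop; origin at the centre of its underside, axes parallel to the world's
- blue_dish: small dark blue dish, the smallest of the three vessels, outer diameter 84 mm, 24 mm high, fixed to the worktop; origin at the centre of its underside, axes parallel to the world's
- white_dish: small white dish, second in size, outer diameter 96 mm, 26 mm high, fixed to the worktop; nothing belongs to it; origin at the centre of its underside, axes parallel to the world's
- timer_center (a point): white kitchen timer, the one standing alone to the left or right of the vessels (another, at the back beside the tape, is not meant), standing upright on its edge, loose, 0.06 kg; a thin case 21 mm thick (x), 68 mm wide (y), 66 mm high; its display and keys are on the -x face; at the start it faces roughly towards the robot (within 0.5 rad); the point is at its centre, 33 mm above its underside; z axis up
- jar_center (a point): round clear spice jar with a red cap and a green label, standing upright, loose, 0.11 kg; diameter 47 mm, 97 mm high; the point is on its axis, half-way up (48.5 mm above its underside); z axis up along the jar
- roll_center (a point): roll of white label paper, the one standing alone within the robot's reach to the left or right of the vessels (a pair of other rolls far back on the right by the tape is not meant), standing on its flat end, loose, 0.06 kg; diameter 54 mm, 32 mm high, its top is flat round a small core hole; the point is on its axis, half-way up (16 mm above its underside); z axis along the roll's axis
- weight_center (a point): grey metal check weight with a knob on top, standing upright, loose, 0.5 kg; round body of diameter 43 mm, straight-sided up to about 30 mm, 52 mm high with the knob; flat foot; the point is on its axis, half-way up (26 mm above its underside); z axis up
- marker: black marker pen lying on the worktop, loose, 135 x 16 x 18 mm, a bystander; origin at the centre of its underside
- thermometer: probe thermometer lying on the worktop, loose, 202 x 30 x 18 mm, a bystander; origin at the centre of its underside
There are look-alikes about, which are no part of the job. Leave any green look-alike of the part that bears roll_center alone.

How it is judged:
By the outcome, as a careful person would: the job done as asked, in the order asked, and still so for the second after the job is handed in, with the robot touching nothing.
It also fails if it takes over 120 s, if anything falls off the work surface, if the arm or the gripper's body presses on something with over 40 N, if the wrist force passes 120 N, or if a joint passes its speed limit or range.

## Working session

There is one attempt and no reset: what is moved stays moved. The work goes in short steps, Python scripts to look and compute and a tool call to move; the robot and the scene stay as the last step left them, time stands still between calls to the robot, and variables do not carry over. Pictures are saved under pics/ and viewed, about 12 in all and at most 16, crops included, and the job is handed in when it is done.

Besides the shell and the picture viewer there is one more tool, called in YAML: its name, and indented under it one key for each argument. play_rows: Moves the arm, as the interface text tells. Its arguments: {"type":"object","properties":{"series":{"type":"array"},"squeeze":{"type":"number"}},"required":["series"]}

```bash
mkdir -p pics; cat > h.py <<'E'
import numpy as np, cv2
from rig import *
def K(im):
    f=240/np.tan(np.radians(im['vfov'])/2); return f,im['cx'],im['cy']
def cam(im,st=None):
    if 'rvec' in im:
        R=cv2.Rodrigues(np.array(im['rvec'],float))[0]; t=np.array(im['tvec'],float).ravel(); return R,t
    w,x,y,z=st['ee_rot']; 
    from scipy.spatial.transform import Rotation as Ro
    T=np.eye(4); T[:3,:3]=Ro.from_quat([x,y,z,w]).as_matrix(); T[:3,3]=st['position']
    M=np.linalg.inv(T@np.array(im['hand_eye'])); return M[:3,:3],M[:3,3]
def proj(im,P,st=None):
    R,t=cam(im,st); f,cx,cy=K(im); p=np.atleast_2d(P)@R.T+t
    return np.c_[f*p[:,0]/p[:,2]+cx,f*p[:,1]/p[:,2]+cy]
def unproj(im,uv,z,st=None):
    R,t=cam(im,st); f,cx,cy=K(im); uv=np.atleast_2d(uv)
    d=np.c_[(uv[:,0]-cx)/f,(uv[:,1]-cy)/f,np.ones(len(uv))]@R; c=-R.T@t
    return c+d*((z-c[2])/d[:,2])[:,None]
def save(im,n): cv2.imwrite('pics/'+n,im['pixels'][:,:,::-1])
E
python3 - <<'E'
from h import *
for n in ['scene','side','wrist']:
    st=get_state(); im=get_image(n); save(im,n+'1.png')
    R,t=cam(im,st); print(n,'campos',np.round(-R.T@t,3),'fwd',np.round(R[2],2),im['vfov'])
    for l,z in [('steel_bowl',.0225),('blue_dish',.012),('white_dish',.013),('timer_center',.033),('jar_center',.0485),('roll_center',.016),('weight_center',.026),('marker',.009),('thermometer',.009)]:
        for m in masks_of(im,l):
            if m['p']>.2: print(l,round(m['p'],2),np.round(m['xy']),m['region'].sum(),np.round(unproj(im,m['xy'],z,st)[0],3))
E
```

```text
scene campos [-0.169 -0.722  1.234] fwd [ 0.47  0.47 -0.75] 44.937691900734784
steel_bowl 0.71 [335. 242.] 1285 [0.609 0.011 0.022]
blue_dish 0.85 [388. 288.] 681 [ 0.606 -0.192  0.012]
white_dish 0.7 [295. 210.] 597 [0.619 0.188 0.013]
timer_center 0.82 [412. 371.] 592 [ 0.452 -0.398  0.033]
jar_center 0.77 [201. 195.] 593 [0.435 0.394 0.048]
jar_center 0.46 [296. 208.] 642 [0.6   0.164 0.048]
jar_center 0.36 [445. 331.] 494 [ 0.584 -0.389  0.048]
roll_center 0.88 [477. 313.] 464 [ 0.706 -0.402  0.016]
roll_center 0.66 [444. 332.] 451 [ 0.602 -0.378  0.016]
weight_center 0.54 [251. 183.] 193 [0.589 0.353 0.026]
marker 0.5 [245. 270.] 283 [0.369 0.115 0.009]
side campos [0.162 0.965 0.786] fwd [ 0.3  -0.77 -0.57] 56.20433538401428
steel_bowl 0.83 [298. 248.] 984 [ 0.606 -0.022  0.022]
blue_dish 0.79 [317. 220.] 324 [ 0.614 -0.205  0.012]
white_dish 0.78 [264. 290.] 768 [0.618 0.173 0.013]
white_dish 0.57 [361. 304.] 225 [0.363 0.132 0.013]
jar_center 0.85 [295. 360.] 967 [0.432 0.388 0.048]
jar_center 0.37 [296. 249.] 986 [0.593 0.017 0.048]
roll_center 0.71 [313. 188.] 150 [ 0.706 -0.399  0.016]
roll_center 0.52 [340. 194.] 243 [ 0.6   -0.392  0.016]
weight_center 0.81 [237. 337.] 409 [0.59  0.357 0.026]
marker 0.73 [359. 307.] 236 [0.366 0.14  0.009]
marker 0.44 [389. 243.] 127 [ 0.365 -0.168  0.009]
thermometer 0.62 [389. 241.] 131 [ 0.368 -0.178  0.009]
wrist campos [0.574 0.069 0.374] fwd [ 0.   -0.27 -0.96] 71.06830356617877
steel_bowl 0.78 [349. 210.] 11931 [0.602 0.001 0.023]
blue_dish 0.76 [340. 362.] 2993 [ 0.596 -0.193  0.012]
white_dish 0.89 [364.  33.] 6440 [0.614 0.171 0.013]
marker 0.7 [110.  84.] 2620 [0.362 0.127 0.009]
thermometer 0.68 [141. 319.] 685 [ 0.354 -0.136  0.009]
```

View pics/scene1.png

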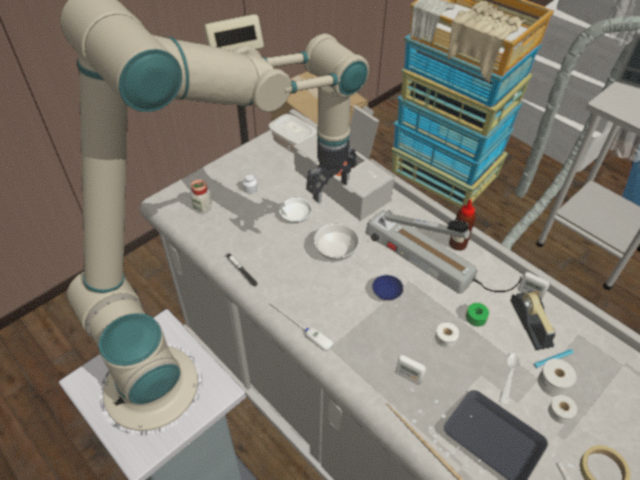

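View pics/side1.png

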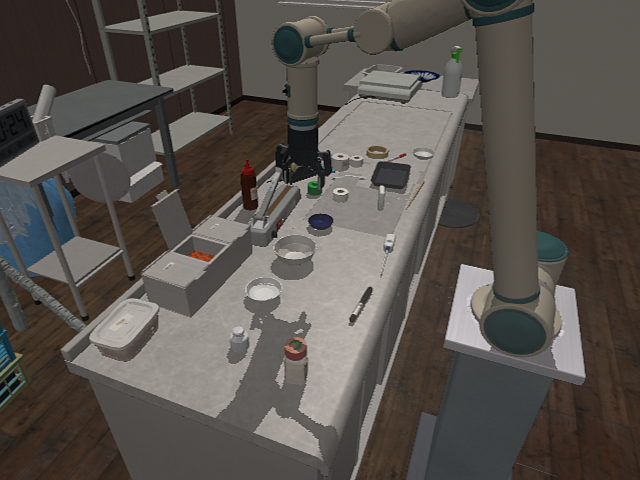

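The scene view shows the jar (201,195), weight (250,183), bowl (335,242), blue dish (388,288), white roll (447,334), green look-alike (477,313) and timer (411,370). The side view agrees: jar (295,360), weight (238,340). I'll measure the vessels from the wrist view next.

```bash
cat >> h.py <<'E'
from scipy.optimize import least_squares
def circ(im,region,z,st=None):
    cs,_=cv2.findContours(region.astype(np.uint8),cv2.RETR_EXTERNAL,cv2.CHAIN_APPROX_NONE)
    c=max(cs,key=len)[:,0].astype(float)
    c=c[(c[:,0]>2)&(c[:,0]<637)&(c[:,1]>2)&(c[:,1]<477)]
    P=unproj(im,c,z,st)[:,:2]
    r=least_squares(lambda q:np.hypot(*(P-q[:2]).T)-q[2],[*P.mean(0),.04],loss='soft_l1',f_scale=.0015)
    return np.round(r.x*1000,1), round(1000*np.abs(r.fun).mean(),2)
E
python3 - <<'E'
from h import *
print({k:np.round(v,3) for k,v in get_state().items()})
st=get_state(); im=get_image('wrist')
for l,z in [('steel_bowl',.045),('blue_dish',.024),('white_dish',.026)]:
    for m in masks_of(im,l)[:1]: print(l,circ(im,m['region'],z,st))
E
```

```text
{'clock': np.float64(1.5), 'qpos': array([-0.121,  0.276,  1.505, -0.   ,  1.361, -0.121]), 'qd': array([ 0.   , -0.001, -0.002, -0.   ,  0.001,  0.002]), 'effort': array([ 1.0000e-03, -4.1665e+01, -2.4609e+01,  0.0000e+00,  0.0000e+00,
        0.0000e+00]), 'position': array([ 0.575, -0.   ,  0.242]), 'ee_rot': array([0., 1., 0., 0.]), 'contact_force': array([-1.025, -0.274,  0.257]), 'moment': array([ 0.018,  0.007, -0.045]), 'width': np.float64(0.085)}
steel_bowl (array([602.7,   2.1,  61.2]), np.float64(0.31))
blue_dish (array([ 598.2, -190.6,   40.6]), np.float64(1.55))
white_dish (array([612.9, 180.5,  47.3]), np.float64(0.29))
```

View pics/wrist1.png

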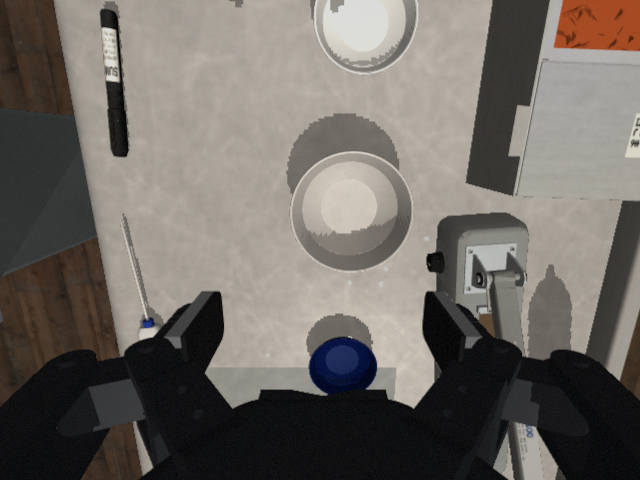

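The wrist view shows the bowl centred at (350,210), the white dish (365,25), the blue dish (343,367) partly behind the gripper, the marker (115,85) and the thermometer tip (125,215). The bowl rim fits with radius 61.2 mm (62 given). Next I go above the jar, turning the jaws to lie along y.

play_rows:
  series:
    - {"fingers": -1,"dx": -10,"dy": 28,"dz": 0,"turn": 0.1122}
    - {"fingers": -1,"dx": -10,"dy": 28,"dz": 0,"turn": 0.1122}
    - {"fingers": -1,"dx": -10,"dy": 28,"dz": 0,"turn": 0.1122}
    - {"fingers": -1,"dx": -10,"dy": 28,"dz": 0,"turn": 0.1122}
    - {"fingers": -1,"dx": -10,"dy": 28,"dz": 0,"turn": 0.1122}
    - {"fingers": -1,"dx": -10,"dy": 28,"dz": 0,"turn": 0.1122}
    - {"fingers": -1,"dx": -10,"dy": 28,"dz": 0,"turn": 0.1122}
    - {"fingers": -1,"dx": -10,"dy": 28,"dz": 0,"turn": 0.1122}
    - {"fingers": -1,"dx": -10,"dy": 28,"dz": 0,"turn": 0.1122}
    - {"fingers": -1,"dx": -10,"dy": 28,"dz": 0,"turn": 0.1122}
    - {"fingers": -1,"dx": -10,"dy": 28,"dz": 0,"turn": 0.1122}
    - {"fingers": -1,"dx": -10,"dy": 28,"dz": 0,"turn": 0.1122}
    - {"fingers": -1,"dx": -10,"dy": 28,"dz": 0,"turn": 0.1122}
    - {"fingers": -1,"dx": -10,"dy": 28,"dz": 0,"turn": 0.1122}
    - {"fingers": -1,"dx": 0,"dy": 0,"dz": 0,"turn": 0}
    - {"fingers": -1,"dx": 0,"dy": 0,"dz": 0,"turn": 0}

```text
clock: 3.03
position: [0.4275, 0.4079, 0.2426]
ee_rot: [-0.001, 0.68, 0.733, 0.004]
contact_force: [-0.1, -0.3, 0.2]
width: 0.0855
```

```bash
cat >> h.py <<'E'
from scipy.spatial.transform import Rotation as Ro
def yaw(st):
    w,x,y,z=st['ee_rot']; a=Ro.from_quat([x,y,z,w]).as_matrix(); return np.arctan2(a[1,0],a[0,0]),a[2]
E
python3 - <<'E'
from h import *
st=get_state(); im=get_image('wrist'); save(im,'w2.png')
print(st['position'],yaw(st),np.round(st['qpos'],2))
for l,z in [('jar_center',.097),('weight_center',.015),('white_dish',.026)]:
    for m in masks_of(im,l)[:2]: print(l,m['p'],m['xy'],m['region'].sum(),unproj(im,m['xy'],z,st),circ(im,m['region'],z,st))
E
```

```text
[0.42748476 0.40789937 0.24263426] (np.float64(1.64595192227741), array([ 0.00732913,  0.00535639, -0.9999588 ])) [ 0.64  0.29  1.48  0.    1.36 -1.  ]
jar_center 0.81 [298.0, 218.5] 2848 [[0.42150611 0.38833842 0.097     ]] (array([423. , 388.9,  25.5]), np.float64(2.28))
weight_center 0.64 [268.2, 336.3] 1437 [[0.58881684 0.35629719 0.015     ]] (array([588.9, 356.7,  27.5]), np.float64(3.91))
white_dish 0.73 [110.6, 335.4] 2260 [[0.59352198 0.17422839 0.026     ]] (array([594.5, 176.3,  33.8]), np.float64(5.65))
```

View pics/w2.png

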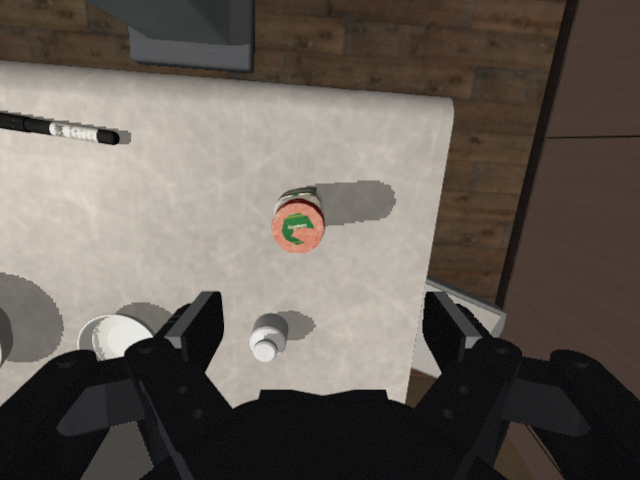

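The wrist view shows the jar cap centred at about (298,228) and the weight's knob at (264,350), with nothing close to the jar.

```bash
python3 - <<'E'
from h import *
st=get_state(); im=get_image('wrist')
R,t=cam(im,st); print(-R.T@t)
print(unproj(im,[[298.5,227.5],[272.5,227],[324.5,227],[298,253]],.097,st))
# weight knob top center z=.052, foot bottom
print(unproj(im,[[264,350]],.052,st))
m=masks_of(im,'jar_center')[0]['region']
# model fit: silhouette of cylinder vs mask
from scipy.optimize import minimize
def sil(im,st,x,y,r,z0,z1):
    a=np.linspace(0,2*np.pi,60); P=np.concatenate([np.c_[x+r*np.cos(a),y+r*np.sin(a),0*a+z] for z in (z0,z1)])
    h=cv2.convexHull(proj(im,P,st).astype(np.float32)*1); o=np.zeros((480,640),np.uint8)
    cv2.fillConvexPoly(o,np.round(h*16).astype(np.int32),1,shift=4); return o>0
for name,m,q,r,h in [('jar',m,(.423,.389),.0235,.097)]:
    f=lambda q:-(sil(im,st,*q,r,0,h)&m).sum()/(sil(im,st,*q,r,0,h)|m).sum()
    s=minimize(f,q,method='Nelder-Mead',options=dict(initial_simplex=[q,(q[0]+.006,q[1]),(q[0],q[1]+.006)])); print(name,s.x,s.fun)
E
```

```text
[0.35893382 0.40058103 0.3741945 ]
[[0.43029154 0.38720973 0.097     ]
 [0.43139563 0.3651738  0.097     ]
 [0.42831043 0.40922736 0.097     ]
 [0.45313832 0.38796415 0.097     ]]
[[0.58345614 0.35439204 0.052     ]]
jar [0.42790714 0.38763708] -0.9312602291325696
```

play_rows:
  series:
    - {"fingers": -1,"dx": 1,"dy": -10,"dz": 0,"turn": -0.037}
    - {"fingers": -1,"dx": 1,"dy": -10,"dz": 0,"turn": -0.037}
    - {"fingers": -1,"dx": 0,"dy": 0,"dz": 0,"turn": 0}
    - {"fingers": -1,"dx": 0,"dy": 0,"dz": -20,"turn": 0}
    - {"fingers": -1,"dx": 0,"dy": 0,"dz": -20,"turn": 0}
    - {"fingers": -1,"dx": 0,"dy": 0,"dz": -20,"turn": 0}
    - {"fingers": -1,"dx": 0,"dy": 0,"dz": 0,"turn": 0}

```text
clock: 3.92
position: [0.434, 0.3785, 0.184]
ee_rot: [0.001, 0.715, 0.699, 0.007]
contact_force: [-0.3, -1.1, 0.2]
width: 0.0859
```

play_rows:
  series:
    - {"fingers": -1,"dx": -4,"dy": 8,"dz": 0,"turn": 0.02}
    - {"fingers": -1,"dx": 0,"dy": 0,"dz": 0,"turn": 0}
    - {"fingers": -1,"dx": 0,"dy": 0,"dz": -25,"turn": 0}
    - {"fingers": -1,"dx": 0,"dy": 0,"dz": -25,"turn": 0}
    - {"fingers": -1,"dx": 0,"dy": 0,"dz": -25,"turn": 0}
    - {"fingers": -1,"dx": 0,"dy": 0,"dz": -25,"turn": 0}
    - {"fingers": -1,"dx": 0,"dy": 0,"dz": -25,"turn": 0}
    - {"fingers": -1,"dx": 0,"dy": 0,"dz": 0,"turn": 0}
    - {"fingers": -1,"dx": 0,"dy": 0,"dz": 0,"turn": 0}

```text
clock: 4.67
position: [0.437, 0.393, 0.0678]
ee_rot: [0.002, 0.707, 0.707, 0.02]
contact_force: [1.2, 1.0, 0.2]
width: 0.0856
```

play_rows:
  series:
    - {"fingers": -1,"dx": -5,"dy": -4,"dz": -8,"turn": 0}
    - {"fingers": -1,"dx": 0,"dy": 0,"dz": 0,"turn": 0}
    - {"fingers": -1,"dx": 0,"dy": 0,"dz": 0,"turn": 0}

```text
clock: 4.92
position: [0.4342, 0.3909, 0.0639]
ee_rot: [0.003, 0.707, 0.707, 0.023]
contact_force: [-0.7, 1.2, -0.5]
width: 0.0852
```

```bash
cat > s.py <<'E'
from h import *
st=get_state(); print(np.round(st['clock'],2),np.round(st['position'],4),'yaw %.3f'%yaw(st)[0],'toolz',np.round(Ro.from_quat(np.roll(st['ee_rot'],-1)).as_matrix()[:,2],3),np.round(st['qpos'],3),np.round(st['contact_force'],1),st['width'])
E
python3 s.py
```

```text
4.92 [0.4342 0.3909 0.0639] yaw 1.571 toolz [ 0.037  0.029 -0.999] [ 0.613  0.42   1.774  0.003  0.9   -0.96 ] [-0.7  1.2 -0.5] 0.08524745615980454
```

play_rows:
  series:
    - {"fingers": -1,"dx": -5,"dy": -4,"dz": -8,"turn": 0}
    - {"fingers": -1,"dx": -2,"dy": -2,"dz": -6,"turn": 0}
    - {"fingers": -1,"dx": 0,"dy": 0,"dz": 0,"turn": 0}

```text
clock: 5.17
position: [0.428, 0.3854, 0.052]
ee_rot: [0.004, 0.707, 0.707, 0.027]
contact_force: [0.4, -0.2, 0.3]
width: 0.0854
```

```bash
python3 s.py
```

```text
5.17 [0.428  0.3854 0.052 ] yaw 1.572 toolz [ 0.042  0.033 -0.999] [ 0.611  0.422  1.811  0.003  0.856 -0.962] [ 0.4 -0.2  0.3] 0.08535447264892172
```

Close on the jar.

play_rows:
  series:
    - {"fingers": 1}
    - {"fingers": 1}
    - {"fingers": 1}
    - {"fingers": 1}
    - {"fingers": 1}
    - {"fingers": 1}
    - {"fingers": 1}
    - {"fingers": 1}
    - {"fingers": 1}
    - {"fingers": 1}
    - {"fingers": 1}
    - {"fingers": 1}
  squeeze: 30

```text
invalid input at $.series[0]: expected keys fingers, dx, dy, dz, turn
```

```bash
python3 s.py
```

```text
5.17 [0.428  0.3854 0.052 ] yaw 1.572 toolz [ 0.042  0.033 -0.999] [ 0.611  0.422  1.811  0.003  0.856 -0.962] [ 0.4 -0.2  0.3] 0.08535447264892172
```

play_rows:
  series:
    - {"fingers": 1,"dx": 0,"dy": 0,"dz": 0,"turn": 0}
    - {"fingers": 1,"dx": 0,"dy": 0,"dz": 0,"turn": 0}
    - {"fingers": 1,"dx": 0,"dy": 0,"dz": 0,"turn": 0}
    - {"fingers": 1,"dx": 0,"dy": 0,"dz": 0,"turn": 0}
    - {"fingers": 1,"dx": 0,"dy": 0,"dz": 0,"turn": 0}
    - {"fingers": 1,"dx": 0,"dy": 0,"dz": 0,"turn": 0}
    - {"fingers": 1,"dx": 0,"dy": 0,"dz": 0,"turn": 0}
    - {"fingers": 1,"dx": 0,"dy": 0,"dz": 0,"turn": 0}
    - {"fingers": 1,"dx": 0,"dy": 0,"dz": 0,"turn": 0}
    - {"fingers": 1,"dx": 0,"dy": 0,"dz": 0,"turn": 0}
  squeeze: 30

```text
clock: 6.0
position: [0.428, 0.3854, 0.0524]
ee_rot: [0.003, 0.707, 0.707, 0.027]
contact_force: [-0.7, 0.0, 0.2]
width: 0.0484
```

```bash
python3 s.py
```

```text
6.0 [0.428  0.3854 0.0524] yaw 1.571 toolz [ 0.043  0.033 -0.999] [ 0.611  0.421  1.811  0.003  0.856 -0.962] [-0.7  0.   0.2] 0.048351921219554055
```

play_rows:
  series:
    - {"fingers": 1,"dx": 0,"dy": 0,"dz": 15,"turn": 0}
    - {"fingers": 1,"dx": 0,"dy": 0,"dz": 15,"turn": 0}
    - {"fingers": 1,"dx": 0,"dy": 0,"dz": 15,"turn": 0}
    - {"fingers": 1,"dx": 0,"dy": 0,"dz": 15,"turn": 0}
    - {"fingers": 1,"dx": 0,"dy": 0,"dz": 0,"turn": 0}
    - {"fingers": 1,"dx": 4,"dy": -25,"dz": 0,"turn": 0}
    - {"fingers": 1,"dx": 4,"dy": -25,"dz": 0,"turn": 0}
    - {"fingers": 1,"dx": 4,"dy": -25,"dz": 0,"turn": 0}
    - {"fingers": 1,"dx": 4,"dy": -25,"dz": 0,"turn": 0}
    - {"fingers": 1,"dx": 4,"dy": -25,"dz": 0,"turn": 0}
    - {"fingers": 1,"dx": 4,"dy": -25,"dz": 0,"turn": 0}
    - {"fingers": 1,"dx": 4,"dy": -25,"dz": 0,"turn": 0}
    - {"fingers": 1,"dx": 4,"dy": -25,"dz": 0,"turn": 0}
    - {"fingers": 1,"dx": 4,"dy": -25,"dz": 0,"turn": 0}
    - {"fingers": 1,"dx": 4,"dy": -25,"dz": 0,"turn": 0}
    - {"fingers": 1,"dx": 4,"dy": -25,"dz": 0,"turn": 0}
    - {"fingers": 1,"dx": 4,"dy": -25,"dz": 0,"turn": 0}
    - {"fingers": 1,"dx": 0,"dy": 0,"dz": 0,"turn": 0}
    - {"fingers": 1,"dx": 0,"dy": 0,"dz": 0,"turn": 0}

```text
clock: 7.58
position: [0.4717, 0.0717, 0.1025]
ee_rot: [0.001, 0.706, 0.708, 0.022]
contact_force: [-0.4, -0.4, -0.9]
width: 0.0483
```

```bash
python3 s.py
```

```text
7.58 [0.4717 0.0717 0.1025] yaw 1.575 toolz [ 0.032  0.03  -0.999] [-0.018  0.241  1.946  0.039  0.923 -1.615] [-0.4 -0.4 -0.9] 0.048299009508567574
```

play_rows:
  series:
    - {"fingers": 1,"dx": 5,"dy": -20,"dz": 0,"turn": 0}
    - {"fingers": 1,"dx": 5,"dy": -20,"dz": 0,"turn": 0}
    - {"fingers": 1,"dx": 4,"dy": -20,"dz": 0,"turn": 0}
    - {"fingers": 1,"dx": 2,"dy": -8,"dz": 0,"turn": 0}
    - {"fingers": 1,"dx": 0,"dy": 0,"dz": 0,"turn": 0}
    - {"fingers": 1,"dx": 0,"dy": 0,"dz": -10,"turn": 0}
    - {"fingers": 1,"dx": 0,"dy": 0,"dz": -10,"turn": 0}
    - {"fingers": 1,"dx": 0,"dy": 0,"dz": 0,"turn": 0}
    - {"fingers": 1,"dx": 0,"dy": 0,"dz": 0,"turn": 0}

```text
clock: 8.33
position: [0.4853, 0.0095, 0.0788]
ee_rot: [-0.003, 0.705, 0.709, 0.022]
contact_force: [0.5, -0.2, 0.5]
width: 0.0485
```

```bash
python3 s.py; python3 - <<'E'
from h import *
st=get_state(); im=get_image('wrist'); save(im,'w3.png')
for l,z in [('steel_bowl',.045),('blue_dish',.024)]:
    for m in masks_of(im,l)[:1]: print(l,circ(im,m['region'],z,st))
E
```

```text
8.33 [0.4853 0.0095 0.0788] yaw 1.578 toolz [ 0.027  0.036 -0.999] [-0.153  0.287  1.954  0.052  0.88  -1.763] [ 0.5 -0.2  0.5] 0.048502733272617636
blue_dish (array([ 573. , -179.8,   21.7]), np.float64(3.9))
```

View pics/w3.png

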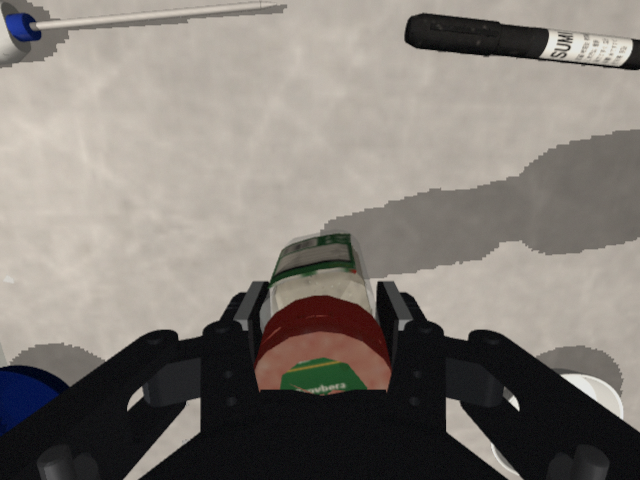

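The jar is gripped by its body with the cap at (323,350). Marker and thermometer lie well away at the top. Lowering.

play_rows:
  series:
    - {"fingers": 1,"dx": 2,"dy": -7,"dz": 0,"turn": -0.007}
    - {"fingers": 1,"dx": 0,"dy": -2,"dz": -6,"turn": 0}
    - {"fingers": 1,"dx": 0,"dy": 0,"dz": -6,"turn": 0}
    - {"fingers": 1,"dx": 0,"dy": 0,"dz": -6,"turn": 0}
    - {"fingers": 1,"dx": 0,"dy": 0,"dz": 0,"turn": 0}
    - {"fingers": 1,"dx": 0,"dy": 0,"dz": 0,"turn": 0}

```text
clock: 8.98
position: [0.4891, -0.0007, 0.0609]
ee_rot: [-0.001, 0.707, 0.707, 0.024]
contact_force: [-0.1, -0.2, -0.5]
width: 0.0481
```

```bash
python3 s.py
```

```text
8.98 [ 0.4891 -0.0007  0.0609] yaw 1.571 toolz [ 0.032  0.035 -0.999] [-0.173  0.314  1.972  0.054  0.831 -1.779] [-0.1 -0.2 -0.5] 0.04813715139437679
```

play_rows:
  series:
    - {"fingers": 1,"dx": -3,"dy": 3,"dz": -5,"turn": 0}
    - {"fingers": 1,"dx": 0,"dy": 0,"dz": -4,"turn": 0}
    - {"fingers": 1,"dx": 0,"dy": 0,"dz": -2,"turn": 0}
    - {"fingers": 1,"dx": 0,"dy": 0,"dz": 0,"turn": 0}

```text
clock: 9.32
position: [0.4871, 0.0035, 0.0522]
ee_rot: [-0.0, 0.707, 0.706, 0.026]
contact_force: [0.6, -0.6, -1.5]
width: 0.0481
```

```bash
python3 s.py
```

```text
9.32 [0.4871 0.0035 0.0522] yaw 1.570 toolz [ 0.036  0.036 -0.999] [-0.167  0.322  1.989  0.058  0.801 -1.776] [ 0.6 -0.6 -1.5] 0.04806170098367846
```

play_rows:
  series:
    - {"fingers": -0.2,"dx": 0,"dy": 0,"dz": 0,"turn": 0}
    - {"fingers": -0.5,"dx": 0,"dy": 0,"dz": 0,"turn": 0}
    - {"fingers": -1,"dx": 0,"dy": 0,"dz": 0,"turn": 0}
    - {"fingers": -1,"dx": 0,"dy": 0,"dz": 0,"turn": 0}
    - {"fingers": -1,"dx": 0,"dy": 0,"dz": 0,"turn": 0}
    - {"fingers": -1,"dx": 0,"dy": 0,"dz": 0,"turn": 0}
    - {"fingers": -1,"dx": 0,"dy": 0,"dz": 15,"turn": 0}
    - {"fingers": -1,"dx": 0,"dy": 0,"dz": 25,"turn": 0}
    - {"fingers": -1,"dx": 0,"dy": 0,"dz": 30,"turn": 0}
    - {"fingers": -1,"dx": 0,"dy": 0,"dz": 30,"turn": 0}
    - {"fingers": -1,"dx": 0,"dy": 0,"dz": 30,"turn": 0}
    - {"fingers": -1,"dx": 0,"dy": 0,"dz": 30,"turn": 0}
    - {"fingers": -1,"dx": 0,"dy": 0,"dz": 0,"turn": 0}
    - {"fingers": -1,"dx": 0,"dy": 0,"dz": 0,"turn": 0}

```text
clock: 10.48
position: [0.4825, 0.0043, 0.2159]
ee_rot: [-0.004, 0.708, 0.706, 0.023]
contact_force: [-0.3, 0.4, -1.0]
width: 0.0853
```

```bash
python3 s.py; python3 - <<'E'
from h import *
for n,zz in [('wrist',0)]:
    st=get_state(); im=get_image(n); save(im,'w4.png')
    for l,z in [('steel_bowl',.045),('blue_dish',.024),('jar_center',.097)]:
        for m in masks_of(im,l)[:1]: print(l,m['p'],m['xy'],circ(im,m['region'],z,st))
E
```

```text
10.48 [0.4825 0.0043 0.2159] yaw 1.569 toolz [ 0.027  0.038 -0.999] [-0.166  0.14   1.755  0.044  1.227 -1.75 ] [-0.3  0.4 -1. ] 0.08530838547345607
steel_bowl 0.94 [311.3, 327.4] (array([601.6,   1.1,  61.5]), np.float64(0.43))
blue_dish 0.87 [122.3, 312.7] (array([ 594.4, -194.1,   40.1]), np.float64(3.09))
jar_center 0.94 [317.4, 229.5] (array([481. ,   4.4,  26.2]), np.float64(3.11))
```

View pics/w4.png

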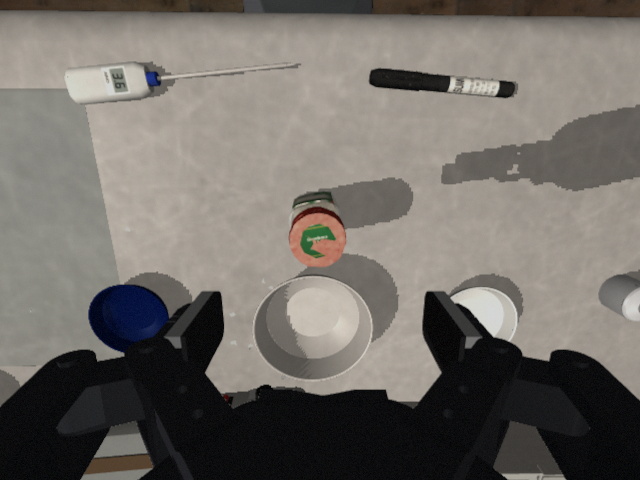

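Jar stands in front of the bowl, cap at (318,240), bowl (312,328). Dish (128,317), thermometer (110,83) and marker (445,82) undisturbed.

```bash
cat >> h.py <<'E'
def sil(im,st,x,y,r,z0,z1):
    a=np.linspace(0,2*np.pi,60); P=np.concatenate([np.c_[x+r*np.cos(a),y+r*np.sin(a),0*a+z] for z in (z0,z1)])
    h=cv2.convexHull(proj(im,P,st).astype(np.float32)); o=np.zeros((480,640),np.uint8)
    cv2.fillConvexPoly(o,np.round(h*16).astype(np.int32),1,shift=4); return o>0
def cyl(im,st,m,q,r,z0,z1):
    from scipy.optimize import minimize
    f=lambda q:-(sil(im,st,*q,r,z0,z1)&m).sum()/(sil(im,st,*q,r,z0,z1)|m).sum()
    s=minimize(f,q,method='Nelder-Mead',options=dict(initial_simplex=[q,(q[0]+.006,q[1]),(q[0],q[1]+.006)])); return np.round(s.x*1000,1),round(s.fun,3)
def circR(im,region,z,R,st=None,keep=None):
    cs,_=cv2.findContours(region.astype(np.uint8),cv2.RETR_EXTERNAL,cv2.CHAIN_APPROX_NONE)
    c=max(cs,key=len)[:,0].astype(float)
    if keep: c=c[keep(c)]
    P=unproj(im,c,z,st)[:,:2]
    r=least_squares(lambda q:np.hypot(*(P-q).T)-R,P.mean(0),loss='soft_l1',f_scale=.001)
    return np.round(r.x*1000,1),round(1000*np.abs(r.fun).mean(),2)
E
python3 - <<'E'
from h import *
st=get_state(); im=get_image('wrist')
print(unproj(im,[[318.5,240]],.097,st))
m=masks_of(im,'jar_center')[0]['region']; print(cyl(im,st,m,(.487,.002),.0235,0,.097))
m=masks_of(im,'blue_dish')[0]['region']
print(circR(im,m,.024,.0415,st),circR(im,m,.024,.0415,st,lambda c:(c[:,0]<160)&(c[:,1]<345)))
for n in ['side','scene']:
    im=get_image(n)
    for l,z,r,q in [('jar_center',.097,.0235,(.487,.002)),('steel_bowl',.045,.062,0),('blue_dish',.024,.042,0)]:
        for mm in masks_of(im,l)[:2]:
            m=mm['region']
            print(n,l,round(mm['p'],2),cyl(im,None,m,q,r,0,z) if q else circ(im,m,z))
E
```

```text
[[0.4862983  0.00647304 0.097     ]]
(array([487. ,   4.7]), np.float64(-0.925))
(array([ 595.9, -193.3]), np.float64(3.62)) (array([ 596. , -193.3]), np.float64(3.98))
side jar_center 0.71 (array([493.2,   6.6]), np.float64(-0.879))
side steel_bowl 0.92 (array([600.6,  12.2,  67.2]), np.float64(5.17))
side steel_bowl 0.55 (array([ 4.955e+02, -3.000e-01,  5.810e+01]), np.float64(20.19))
side blue_dish 0.63 (array([ 596.7, -186.1,   44.9]), np.float64(2.63))
scene jar_center 0.91 (array([488.2,   4.9]), np.float64(-0.907))
scene steel_bowl 0.76 (array([601. ,  -4.1,  62.5]), np.float64(2.99))
scene blue_dish 0.55 (array([ 597.2, -196.3,   39.3]), np.float64(0.82))
```

play_rows:
  series:
    - {"fingers": -1,"dx": -2,"dy": -24,"dz": 2,"turn": -0.094}
    - {"fingers": -1,"dx": -2,"dy": -24,"dz": 2,"turn": -0.094}
    - {"fingers": -1,"dx": -2,"dy": -24,"dz": 2,"turn": -0.094}
    - {"fingers": -1,"dx": -2,"dy": -24,"dz": 2,"turn": -0.094}
    - {"fingers": -1,"dx": -2,"dy": -24,"dz": 2,"turn": -0.094}
    - {"fingers": -1,"dx": -2,"dy": -24,"dz": 2,"turn": -0.094}
    - {"fingers": -1,"dx": -2,"dy": -24,"dz": 2,"turn": -0.094}
    - {"fingers": -1,"dx": -2,"dy": -24,"dz": 2,"turn": -0.094}
    - {"fingers": -1,"dx": -2,"dy": -24,"dz": 2,"turn": -0.094}
    - {"fingers": -1,"dx": -2,"dy": -24,"dz": 2,"turn": -0.094}
    - {"fingers": -1,"dx": -2,"dy": -24,"dz": 2,"turn": -0.094}
    - {"fingers": -1,"dx": -2,"dy": -24,"dz": 2,"turn": -0.094}
    - {"fingers": -1,"dx": -2,"dy": -24,"dz": 2,"turn": -0.094}
    - {"fingers": -1,"dx": -2,"dy": -24,"dz": 2,"turn": -0.094}
    - {"fingers": -1,"dx": -2,"dy": -24,"dz": 2,"turn": -0.094}
    - {"fingers": -1,"dx": -2,"dy": -24,"dz": 2,"turn": -0.094}
    - {"fingers": -1,"dx": 0,"dy": 0,"dz": 0,"turn": 0}
    - {"fingers": -1,"dx": 0,"dy": 0,"dz": 0,"turn": 0}

```text
clock: 12.73
position: [0.4462, -0.3979, 0.249]
ee_rot: [0.015, 1.0, -0.004, 0.022]
contact_force: [0.0, 1.3, -0.1]
width: 0.0852
```

```bash
python3 s.py; python3 - <<'E'
from h import *
st=get_state(); im=get_image('wrist'); save(im,'w5.png')
for l,z in [('timer_center',.066),('roll_center',.032)]:
    for m in masks_of(im,l)[:2]: print(l,m['p'],m['xy'],unproj(im,m['xy'],z,st))
E
```

```text
12.73 [ 0.4462 -0.3979  0.249 ] yaw -0.008 toolz [ 0.043 -0.03  -0.999] [-0.852  0.279  1.485  0.013  1.327 -0.846] [ 0.   1.3 -0.1] 0.08521499307248609
timer_center 0.67 [317.8, 202.0] [[ 0.44903486 -0.3871283   0.066     ]]
roll_center 0.94 [542.2, 204.3] [[ 0.69226798 -0.40037454  0.032     ]]
roll_center 0.72 [455.4, 194.7] [[ 0.59564508 -0.38844555  0.032     ]]
```

View pics/w5.png

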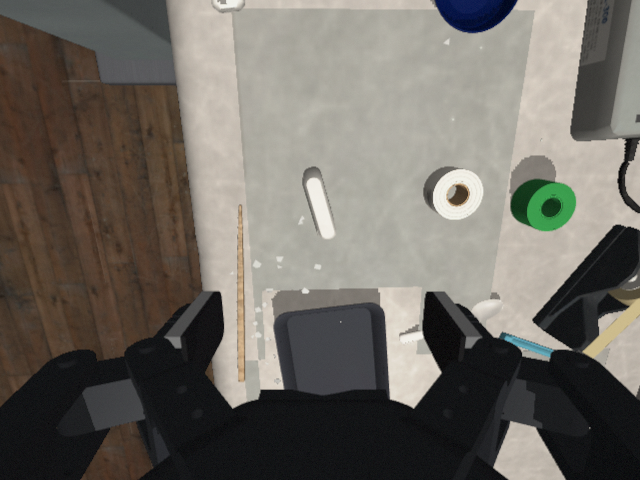

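Timer's top strip runs from (314,178) to (326,238); white roll's top at (460,194), green look-alike at (547,205), tray below.

```bash
python3 - <<'E'
from h import *
st=get_state(); im=get_image('wrist'); px=im['pixels'][160:250,290:350].mean(2)
b=np.zeros((480,640),np.uint8); b[160:250,290:350]=px>205
n,L,S,C=cv2.connectedComponentsWithStats(b); k=1+S[1:,4].argmax(); print(S[k],C[k])
ys,xs=np.where(L==k); P=unproj(im,np.c_[xs,ys],.066,st)[:,:2].astype(np.float32)
r=cv2.minAreaRect(P*1000); print(r, np.round(cv2.boxPoints(r)))
v=np.linalg.eigh(np.cov(P.T))[1][:,1]; v*=np.sign(v[1]); print('yaw',np.arctan2(-v[0],v[1]),P.mean(0))
for m in masks_of(im,'roll_center')[:2]: print('roll',cyl(im,st,m['region'],unproj(im,m['xy'],.016,st)[0,:2],.027,0,.032))
m=masks_of(im,'blue_dish')
E
```

```text
[307 179  28  61 834] [320.02398082 209.27577938]
((451.41741943359375, -393.65985107421875), (13.247674942016602, 60.51791000366211), 15.49997615814209) [[ 437. -366.]
 [ 453. -425.]
 [ 466. -421.]
 [ 450. -363.]]
yaw 0.2699575153905628 [ 0.45127386 -0.39294532]
roll (array([ 597.4, -388.8]), np.float64(-0.91))
roll (array([ 703. , -403.4]), np.float64(-0.933))
```

play_rows:
  series:
    - {"fingers": -1,"dx": 0,"dy": 0,"dz": 40,"turn": 0}
    - {"fingers": -1,"dx": 0,"dy": 0,"dz": 40,"turn": 0}
    - {"fingers": -1,"dx": 0,"dy": 0,"dz": 40,"turn": 0}
    - {"fingers": -1,"dx": 0,"dy": 0,"dz": 40,"turn": 0}
    - {"fingers": -1,"dx": 0,"dy": 0,"dz": 0,"turn": 0}
    - {"fingers": -1,"dx": 0,"dy": 0,"dz": 0,"turn": 0}

```text
clock: 13.53
position: [0.4437, -0.3863, 0.4121]
ee_rot: [0.01, 1.0, 0.001, 0.018]
contact_force: [-0.1, 0.5, -1.1]
width: 0.0851
```

```bash
python3 s.py
```

```text
13.53 [ 0.4437 -0.3863  0.4121] yaw 0.002 toolz [ 0.036 -0.02  -0.999] [-0.843  0.232  1.159  0.014  1.711 -0.842] [-0.1  0.5 -1.1] 0.08513809331496977
```

play_rows:
  series:
    - {"fingers": -1,"dx": 0,"dy": 0,"dz": -10,"turn": 0.03}
    - {"fingers": -1,"dx": 0,"dy": 0,"dz": -10,"turn": 0.03}
    - {"fingers": -1,"dx": 0,"dy": 0,"dz": -10,"turn": 0.03}
    - {"fingers": -1,"dx": 0,"dy": 0,"dz": -10,"turn": 0.03}
    - {"fingers": -1,"dx": 0,"dy": 0,"dz": -10,"turn": 0.03}
    - {"fingers": -1,"dx": 0,"dy": 0,"dz": -10,"turn": 0.03}
    - {"fingers": -1,"dx": 0,"dy": 0,"dz": -10,"turn": 0.03}
    - {"fingers": -1,"dx": 0,"dy": 0,"dz": -10,"turn": 0.03}
    - {"fingers": -1,"dx": 0,"dy": 0,"dz": -10,"turn": 0}
    - {"fingers": -1,"dx": 0,"dy": 0,"dz": -10,"turn": 0}
    - {"fingers": -1,"dx": 0,"dy": 0,"dz": -10,"turn": 0}
    - {"fingers": -1,"dx": 0,"dy": 0,"dz": -10,"turn": 0}
    - {"fingers": -1,"dx": 0,"dy": 0,"dz": -10,"turn": 0}
    - {"fingers": -1,"dx": 0,"dy": 0,"dz": -10,"turn": 0}
    - {"fingers": -1,"dx": 0,"dy": 0,"dz": -10,"turn": 0}
    - {"fingers": -1,"dx": 0,"dy": 0,"dz": -10,"turn": 0}
    - {"fingers": -1,"dx": 0,"dy": 0,"dz": 0,"turn": 0}
    - {"fingers": -1,"dx": 0,"dy": 0,"dz": 0,"turn": 0}

```text
clock: 15.03
position: [0.4395, -0.3701, 0.2291]
ee_rot: [-0.002, 0.991, 0.13, 0.014]
contact_force: [-0.4, -0.3, 0.1]
width: 0.0851
```

```bash
python3 s.py
```

```text
15.03 [ 0.4395 -0.3701  0.2291] yaw 0.260 toolz [ 0.028  0.007 -1.   ] [-0.837  0.274  1.541  0.026  1.313 -1.104] [-0.4 -0.3  0.1] 0.08508007688147598
```

play_rows:
  series:
    - {"fingers": -1,"dx": 4,"dy": -8,"dz": 0,"turn": 0.005}
    - {"fingers": -1,"dx": 4,"dy": -8,"dz": 0,"turn": 0.005}
    - {"fingers": -1,"dx": 4,"dy": -8,"dz": 0,"turn": 0}
    - {"fingers": -1,"dx": 0,"dy": 0,"dz": -10,"turn": 0}
    - {"fingers": -1,"dx": 0,"dy": 0,"dz": -10,"turn": 0}
    - {"fingers": -1,"dx": 0,"dy": 0,"dz": -10,"turn": 0}
    - {"fingers": -1,"dx": 0,"dy": 0,"dz": -10,"turn": 0}
    - {"fingers": -1,"dx": 0,"dy": 0,"dz": -10,"turn": 0}
    - {"fingers": -1,"dx": 0,"dy": 0,"dz": -10,"turn": 0}
    - {"fingers": -1,"dx": 0,"dy": 0,"dz": -10,"turn": 0}
    - {"fingers": -1,"dx": 0,"dy": 0,"dz": -10,"turn": 0}
    - {"fingers": -1,"dx": 0,"dy": 0,"dz": -10,"turn": 0}
    - {"fingers": -1,"dx": 0,"dy": 0,"dz": -10,"turn": 0}
    - {"fingers": -1,"dx": 0,"dy": 0,"dz": 0,"turn": 0}
    - {"fingers": -1,"dx": 0,"dy": 0,"dz": 0,"turn": 0}

```text
clock: 16.28
position: [0.4521, -0.3956, 0.1176]
ee_rot: [-0.003, 0.991, 0.135, 0.014]
contact_force: [0.5, -1.2, -0.2]
width: 0.0853
```

```bash
python3 s.py
```

```text
16.28 [ 0.4521 -0.3956  0.1176] yaw 0.271 toolz [ 0.027  0.009 -1.   ] [-0.85   0.399  1.646  0.029  1.086 -1.134] [ 0.5 -1.2 -0.2] 0.08527766111531436
```

play_rows:
  series:
    - {"fingers": -1,"dx": 0,"dy": 0,"dz": -10,"turn": 0}
    - {"fingers": -1,"dx": 0,"dy": 0,"dz": -10,"turn": 0}
    - {"fingers": -1,"dx": 0,"dy": 0,"dz": -10,"turn": 0}
    - {"fingers": -1,"dx": 0,"dy": 0,"dz": -10,"turn": 0}
    - {"fingers": -1,"dx": 0,"dy": 0,"dz": -10,"turn": 0}
    - {"fingers": -1,"dx": 0,"dy": 0,"dz": -10,"turn": 0}
    - {"fingers": -1,"dx": 0,"dy": 0,"dz": -10,"turn": 0}
    - {"fingers": -1,"dx": 0,"dy": 0,"dz": 0,"turn": 0}
    - {"fingers": -1,"dx": 0,"dy": 0,"dz": 0,"turn": 0}

```text
clock: 17.03
position: [0.4524, -0.396, 0.0405]
ee_rot: [-0.002, 0.991, 0.135, 0.014]
contact_force: [0.1, 0.8, 0.1]
width: 0.0856
```

```bash
python3 s.py
```

```text
17.03 [ 0.4524 -0.396   0.0405] yaw 0.271 toolz [ 0.028  0.007 -1.   ] [-0.85   0.481  1.734  0.033  0.914 -1.141] [0.1 0.8 0.1] 0.08556015686237926
```

play_rows:
  series:
    - {"fingers": -1,"dx": -1,"dy": 2,"dz": -8,"turn": 0}
    - {"fingers": -0.3,"dx": 0,"dy": 0,"dz": 0,"turn": 0}
    - {"fingers": 0,"dx": 0,"dy": 0,"dz": 0,"turn": 0}
    - {"fingers": 1,"dx": 0,"dy": 0,"dz": 0,"turn": 0}
    - {"fingers": 1,"dx": 0,"dy": 0,"dz": 0,"turn": 0}
    - {"fingers": 1,"dx": 0,"dy": 0,"dz": 0,"turn": 0}
    - {"fingers": 1,"dx": 0,"dy": 0,"dz": 0,"turn": 0}
    - {"fingers": 1,"dx": 0,"dy": 0,"dz": 0,"turn": 0}
    - {"fingers": 1,"dx": 0,"dy": 0,"dz": 0,"turn": 0}
    - {"fingers": 1,"dx": 0,"dy": 0,"dz": 0,"turn": 0}
    - {"fingers": 1,"dx": 0,"dy": 0,"dz": 0,"turn": 0}
    - {"fingers": 1,"dx": 0,"dy": 0,"dz": 0,"turn": 0}
    - {"fingers": 1,"dx": 0,"dy": 0,"dz": 0,"turn": 0}
    - {"fingers": 1,"dx": 0,"dy": 0,"dz": 0,"turn": 0}
  squeeze: 25

```text
clock: 18.2
position: [0.4524, -0.3949, 0.0337]
ee_rot: [-0.0, 0.991, 0.135, 0.015]
contact_force: [-0.1, -0.4, -1.1]
width: 0.0198
```

```bash
python3 s.py
```

```text
18.2 [ 0.4524 -0.3949  0.0337] yaw 0.271 toolz [ 0.031  0.004 -1.   ] [-0.849  0.486  1.746  0.033  0.892 -1.141] [-0.1 -0.4 -1.1] 0.01983270428477965
```

play_rows:
  series:
    - {"fingers": 1,"dx": 0,"dy": 0,"dz": 12,"turn": 0}
    - {"fingers": 1,"dx": 0,"dy": 0,"dz": 12,"turn": 0}
    - {"fingers": 1,"dx": 0,"dy": 0,"dz": 12,"turn": 0}
    - {"fingers": 1,"dx": 0,"dy": 0,"dz": 12,"turn": 0}
    - {"fingers": 1,"dx": 2,"dy": 20,"dz": 0,"turn": -0.019}
    - {"fingers": 1,"dx": 2,"dy": 20,"dz": 0,"turn": -0.019}
    - {"fingers": 1,"dx": 2,"dy": 20,"dz": 0,"turn": -0.019}
    - {"fingers": 1,"dx": 2,"dy": 20,"dz": 0,"turn": -0.019}
    - {"fingers": 1,"dx": 2,"dy": 20,"dz": 0,"turn": -0.019}
    - {"fingers": 1,"dx": 2,"dy": 20,"dz": 0,"turn": -0.019}
    - {"fingers": 1,"dx": 2,"dy": 20,"dz": 0,"turn": -0.019}
    - {"fingers": 1,"dx": 2,"dy": 20,"dz": 0,"turn": -0.019}
    - {"fingers": 1,"dx": 2,"dy": 20,"dz": 0,"turn": -0.019}
    - {"fingers": 1,"dx": 2,"dy": 20,"dz": 0,"turn": -0.019}
    - {"fingers": 1,"dx": 2,"dy": 20,"dz": 0,"turn": -0.019}
    - {"fingers": 1,"dx": 2,"dy": 20,"dz": 0,"turn": -0.019}
    - {"fingers": 1,"dx": 2,"dy": 20,"dz": 0,"turn": -0.019}
    - {"fingers": 1,"dx": 0,"dy": 0,"dz": 0,"turn": 0}
    - {"fingers": 1,"dx": 0,"dy": 0,"dz": 0,"turn": 0}

```text
clock: 19.78
position: [0.4777, -0.1251, 0.084]
ee_rot: [0.003, 1.0, 0.004, 0.016]
contact_force: [-0.0, -0.4, -0.7]
width: 0.0195
```

```bash
python3 s.py
```

```text
19.78 [ 0.4777 -0.1251  0.084 ] yaw 0.008 toolz [ 0.032 -0.006 -0.999] [-0.402  0.288  1.934  0.009  0.888 -0.416] [-0.  -0.4 -0.7] 0.019516907222122112
```

play_rows:
  series:
    - {"fingers": 1,"dx": 4,"dy": 13,"dz": 0,"turn": -0.004}
    - {"fingers": 1,"dx": 4,"dy": 13,"dz": 0,"turn": -0.004}
    - {"fingers": 1,"dx": 2,"dy": 11,"dz": 0,"turn": 0}
    - {"fingers": 1,"dx": 0,"dy": 3,"dz": 0,"turn": 0}
    - {"fingers": 1,"dx": 0,"dy": 0,"dz": -8,"turn": 0}
    - {"fingers": 1,"dx": 0,"dy": 0,"dz": -8,"turn": 0}
    - {"fingers": 1,"dx": 0,"dy": 0,"dz": 0,"turn": 0}
    - {"fingers": 1,"dx": 0,"dy": 0,"dz": 0,"turn": 0}

```text
clock: 20.45
position: [0.4886, -0.0888, 0.0665]
ee_rot: [0.005, 1.0, -0.0, 0.017]
contact_force: [0.9, -0.5, -1.1]
width: 0.0197
```

```bash
python3 s.py; python3 - <<'E'
from h import *
im=get_image('wrist'); save(im,'w6.png')
E
```

```text
20.45 [ 0.4886 -0.0888  0.0665] yaw -0.000 toolz [ 0.034 -0.01  -0.999] [-3.210e-01  3.140e-01  1.951e+00  1.000e-03  8.410e-01 -3.210e-01] [ 0.9 -0.5 -1.1] 0.01968127334247224
```

View pics/w6.png

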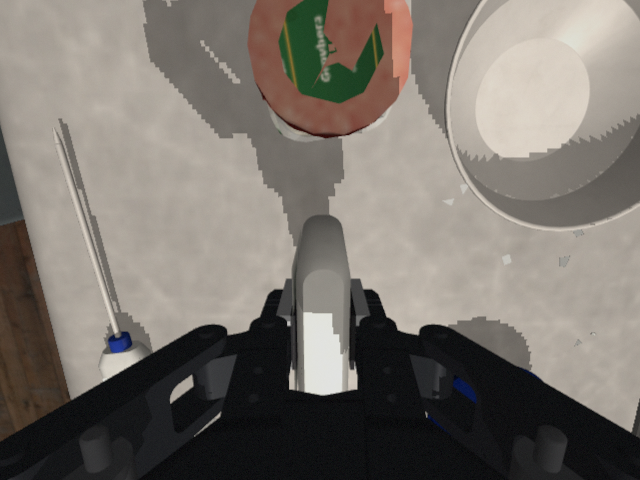

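Timer's end is visible at (322,215), pointing squarely at the jar (cap centre near (330,50)); the bowl is at upper right.

```bash
python3 - <<'E'
from h import *
st=get_state(); im=get_image('wrist'); p=st['position']
for d in (.032,.034,.036,.038):
    print(d,np.round(proj(im,[[p[0],p[1]+d,.033],[p[0],p[1]+d,.06],[p[0],p[1]+d-.004,.099]],st)))
m=masks_of(im,'jar_center')[0]['region']; print(cyl(im,st,m,(.487,.004),.0235,0,.097))
for y in(.001,.003,.005,.007): print(y,proj(im,[[.487,y-.0235,.097-.005]],st))
E
```

```text
0.032 [[322. 220.]
 [324. 234.]
 [328. 279.]]
0.034 [[322. 216.]
 [324. 230.]
 [328. 273.]]
0.036 [[322. 212.]
 [324. 225.]
 [328. 267.]]
0.038 [[322. 208.]
 [324. 220.]
 [328. 261.]]
(array([488.2,   5.6]), np.float64(-0.917))
0.001 [[322.85727317 154.09510496]]
0.003 [[322.85749103 147.30225432]]
0.005 [[322.8577113  140.43446752]]
0.007 [[322.85793401 133.49049768]]
```

play_rows:
  series:
    - {"fingers": 1,"dx": 0,"dy": 6,"dz": -5,"turn": 0}
    - {"fingers": 1,"dx": 0,"dy": 2,"dz": -8,"turn": 0}
    - {"fingers": 1,"dx": 0,"dy": 0,"dz": -8,"turn": 0}
    - {"fingers": 1,"dx": 0,"dy": 0,"dz": -5,"turn": 0}
    - {"fingers": 1,"dx": 0,"dy": 0,"dz": 0,"turn": 0}
    - {"fingers": 1,"dx": 0,"dy": 0,"dz": 0,"turn": 0}

```text
clock: 21.1
position: [0.4889, -0.0801, 0.0384]
ee_rot: [0.005, 1.0, -0.0, 0.017]
contact_force: [0.1, -0.5, -0.5]
width: 0.0199
```

```bash
python3 s.py
```

```text
21.1 [ 0.4889 -0.0801  0.0384] yaw -0.001 toolz [ 0.035 -0.01  -0.999] [-3.030e-01  3.520e-01  1.988e+00  1.000e-03  7.660e-01 -3.030e-01] [ 0.1 -0.5 -0.5] 0.019869157118082455
```

Lower the last 5 mm, open gradually, and rise.

play_rows:
  series:
    - {"fingers": 1,"dx": -1,"dy": -2,"dz": -4,"turn": 0}
    - {"fingers": 1,"dx": 0,"dy": 0,"dz": -3,"turn": 0}
    - {"fingers": 1,"dx": 0,"dy": 0,"dz": -1,"turn": 0}
    - {"fingers": 1,"dx": 0,"dy": 0,"dz": 0,"turn": 0}

```text
clock: 21.43
position: [0.4882, -0.0828, 0.0336]
ee_rot: [0.006, 1.0, -0.0, 0.018]
contact_force: [0.2, 0.1, -1.3]
width: 0.0198
```

```bash
python3 s.py
```

```text
21.43 [ 0.4882 -0.0828  0.0336] yaw -0.001 toolz [ 0.036 -0.011 -0.999] [-0.309  0.358  1.995  0.     0.751 -0.308] [ 0.2  0.1 -1.3] 0.01975256250130612
```

play_rows:
  series:
    - {"fingers": 0.3,"dx": 0,"dy": 0,"dz": 0,"turn": 0}
    - {"fingers": 0,"dx": 0,"dy": 0,"dz": 0,"turn": 0}
    - {"fingers": -0.3,"dx": 0,"dy": 0,"dz": 0,"turn": 0}
    - {"fingers": -0.6,"dx": 0,"dy": 0,"dz": 0,"turn": 0}
    - {"fingers": -1,"dx": 0,"dy": 0,"dz": 0,"turn": 0}
    - {"fingers": -1,"dx": 0,"dy": 0,"dz": 0,"turn": 0}
    - {"fingers": -1,"dx": 0,"dy": 0,"dz": 10,"turn": 0}
    - {"fingers": -1,"dx": 0,"dy": 0,"dz": 20,"turn": 0}
    - {"fingers": -1,"dx": 0,"dy": 0,"dz": 35,"turn": 0}
    - {"fingers": -1,"dx": 0,"dy": 0,"dz": 38,"turn": 0}
    - {"fingers": -1,"dx": 0,"dy": 0,"dz": 38,"turn": 0}
    - {"fingers": -1,"dx": 0,"dy": 0,"dz": 38,"turn": 0}
    - {"fingers": -1,"dx": 0,"dy": 0,"dz": 0,"turn": 0}
    - {"fingers": -1,"dx": 0,"dy": 0,"dz": 0,"turn": 0}

```text
clock: 22.6
position: [0.4846, -0.0823, 0.2178]
ee_rot: [0.005, 1.0, -0.0, 0.015]
contact_force: [-0.0, 0.3, -1.1]
width: 0.0853
```

```bash
python3 s.py; python3 - <<'E'
from h import *
st=get_state(); im=get_image('wrist'); save(im,'w7.png')
px=im['pixels'].mean(2); 
m=masks_of(im,'timer_center'); print([(round(q['p'],2),q['xy']) for q in m])
P=unproj(im,np.argwhere(m[0]['region'])[:,::-1],.066,st)[:,:2]
v=np.linalg.eigh(np.cov(P.T))[1][:,1]; v*=np.sign(v[1]); print('yaw',np.arctan2(-v[0],v[1]),P.mean(0))
m=masks_of(im,'jar_center')[0]['region']; print(cyl(im,st,m,(.487,.004),.0235,0,.097))
m=masks_of(im,'blue_dish')[0]['region']; print(circ(im,m,.024,st))
E
```

```text
22.6 [ 0.4846 -0.0823  0.2178] yaw -0.001 toolz [ 0.029 -0.01  -1.   ] [-0.31   0.15   1.737 -0.     1.224 -0.309] [-0.   0.3 -1.1] 0.08534831805969
[(0.61, [323.0, 216.3])]
yaw 0.022120215350932684 [ 0.48840695 -0.07533634]
(array([488.6,   3.8]), np.float64(-0.923))
(array([ 593.9, -191.3,   38.6]), np.float64(6.92))
```

View pics/w7.png

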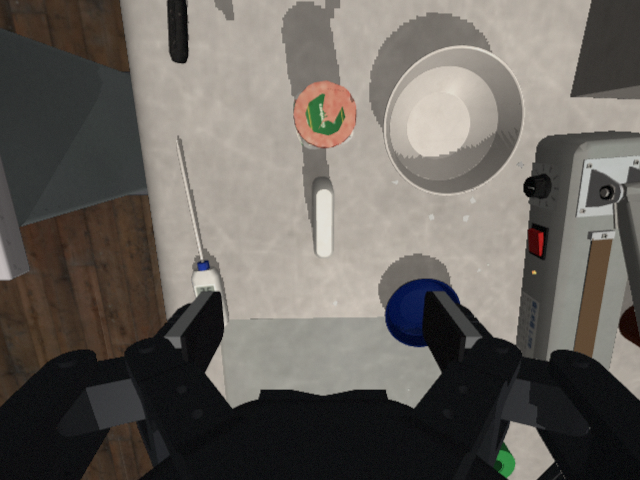

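Timer stands at (323,215) squarely, in line with the jar (325,115). Now towards the roll, with a stop for a clean look at the dish.

play_rows:
  series:
    - {"fingers": -1,"dx": 6,"dy": -18,"dz": 2,"turn": -0.094}
    - {"fingers": -1,"dx": 6,"dy": -18,"dz": 2,"turn": -0.094}
    - {"fingers": -1,"dx": 6,"dy": -18,"dz": 2,"turn": -0.094}
    - {"fingers": -1,"dx": 6,"dy": -18,"dz": 2,"turn": -0.094}
    - {"fingers": -1,"dx": 6,"dy": -18,"dz": 2,"turn": -0.094}
    - {"fingers": -1,"dx": 6,"dy": -18,"dz": 2,"turn": -0.094}
    - {"fingers": -1,"dx": 0,"dy": 0,"dz": 0,"turn": 0}
    - {"fingers": -1,"dx": 0,"dy": 0,"dz": 0,"turn": 0}

```text
clock: 23.47
position: [0.5129, -0.1905, 0.2118]
ee_rot: [0.002, 0.957, -0.291, -0.004]
contact_force: [-0.6, 0.9, -0.0]
width: 0.0856
```

```bash
python3 s.py; python3 - <<'E'
from h import *
st=get_state(); im=get_image('wrist')
m=masks_of(im,'blue_dish')[0]['region']; print('mask',circ(im,m,.024,st), circR(im,m,.024,.042,st))
p=im['pixels'].astype(int); b=((p[:,:,2]>p[:,:,0]+30)&(p[:,:,2]>p[:,:,1]+25)).astype(np.uint8)
n,L,S,C=cv2.connectedComponentsWithStats(b); k=1+S[1:,4].argmax(); print(S[k],circ(im,L==k,.024,st))
E
```

```text
23.47 [ 0.5129 -0.1905  0.2118] yaw -0.590 toolz [-0.008 -0.001 -1.   ] [-0.48   0.257  1.609 -0.005  1.282  0.112] [-0.6  0.9 -0. ] 0.08557048431356791
mask (array([ 598.5, -193. ,   41.2]), np.float64(0.29)) (array([ 598.5, -193. ]), np.float64(0.76))
[ 359  123   89   90 5601] (array([ 598.5, -193.5,   40.7]), np.float64(0.23))
```

play_rows:
  series:
    - {"fingers": -1,"dx": 8,"dy": -19,"dz": 0,"turn": -0.094}
    - {"fingers": -1,"dx": 8,"dy": -19,"dz": 0,"turn": -0.094}
    - {"fingers": -1,"dx": 8,"dy": -19,"dz": 0,"turn": -0.094}
    - {"fingers": -1,"dx": 8,"dy": -19,"dz": 0,"turn": -0.094}
    - {"fingers": -1,"dx": 8,"dy": -19,"dz": 0,"turn": -0.094}
    - {"fingers": -1,"dx": 8,"dy": -19,"dz": 0,"turn": -0.094}
    - {"fingers": -1,"dx": 8,"dy": -19,"dz": 0,"turn": -0.094}
    - {"fingers": -1,"dx": 8,"dy": -19,"dz": 0,"turn": -0.094}
    - {"fingers": -1,"dx": 8,"dy": -19,"dz": 0,"turn": -0.094}
    - {"fingers": -1,"dx": 8,"dy": -19,"dz": 0,"turn": -0.094}
    - {"fingers": -1,"dx": 0,"dy": 0,"dz": 0,"turn": 0}
    - {"fingers": -1,"dx": 0,"dy": 0,"dz": 0,"turn": 0}

```text
clock: 24.57
position: [0.5907, -0.3696, 0.2063]
ee_rot: [-0.006, 0.715, -0.699, -0.012]
contact_force: [0.3, 0.0, -0.1]
width: 0.085
```

```bash
python3 s.py; python3 - <<'E'
from h import *
st=get_state(); im=get_image('wrist'); save(im,'w8.png')
for m in masks_of(im,'roll_center')[:3]: print('roll',m['p'],m['xy'],im['pixels'][m['region']].mean(0),cyl(im,st,m['region'],unproj(im,m['xy'],.016,st)[0,:2],.027,0,.032))
E
```

```text
24.57 [ 0.5907 -0.3696  0.2063] yaw -1.549 toolz [-0.01   0.025 -1.   ] [-0.666  0.491  1.255  0.014  1.419  0.88 ] [ 0.3  0.  -0.1] 0.08501592416036317
roll 0.76 [350.5, 214.3] [201.604  196.3944 182.7228] (array([ 598.2, -388.4]), np.float64(-0.865))
roll 0.61 [375.2, 82.7] [ 54.03170029 130.45129683  68.1518732 ] (array([ 703. , -403.4]), np.float64(-0.901))
```

```bash
python3 -c "
from rig import *
print(tips_ahead, tips_ahead() if callable(tips_ahead) else '')"
```

```text
0.011
```

play_rows:
  series:
    - {"fingers": -1,"dx": 3,"dy": -8,"dz": 0,"turn": -0.01}
    - {"fingers": -1,"dx": 3,"dy": -8,"dz": 0,"turn": -0.01}
    - {"fingers": -1,"dx": 1,"dy": -2,"dz": 0,"turn": 0}
    - {"fingers": -1,"dx": 0,"dy": 0,"dz": -12,"turn": 0}
    - {"fingers": -1,"dx": 0,"dy": 0,"dz": -12,"turn": 0}
    - {"fingers": -1,"dx": 0,"dy": 0,"dz": -12,"turn": 0}
    - {"fingers": -1,"dx": 0,"dy": 0,"dz": -12,"turn": 0}
    - {"fingers": -1,"dx": 0,"dy": 0,"dz": -12,"turn": 0}
    - {"fingers": -1,"dx": 0,"dy": 0,"dz": -12,"turn": 0}
    - {"fingers": -1,"dx": 0,"dy": 0,"dz": -12,"turn": 0}
    - {"fingers": -1,"dx": 0,"dy": 0,"dz": -12,"turn": 0}
    - {"fingers": -1,"dx": 0,"dy": 0,"dz": -12,"turn": 0}
    - {"fingers": -1,"dx": 0,"dy": 0,"dz": 0,"turn": 0}
    - {"fingers": -1,"dx": 0,"dy": 0,"dz": 0,"turn": 0}

```text
clock: 25.83
position: [0.5995, -0.3859, 0.0975]
ee_rot: [-0.006, 0.71, -0.704, -0.009]
contact_force: [0.5, 0.2, 0.2]
width: 0.0854
```

```bash
python3 s.py
```

```text
25.83 [ 0.5995 -0.3859  0.0975] yaw -1.562 toolz [-0.004  0.022 -1.   ] [-0.677  0.582  1.368  0.016  1.209  0.879] [0.5 0.2 0.2] 0.08543701868364316
```

play_rows:
  series:
    - {"fingers": -1,"dx": -1,"dy": -3,"dz": -5,"turn": -0.008}
    - {"fingers": -1,"dx": 0,"dy": -1,"dz": -10,"turn": 0}
    - {"fingers": -1,"dx": 0,"dy": 0,"dz": -10,"turn": 0}
    - {"fingers": -1,"dx": 0,"dy": 0,"dz": -10,"turn": 0}
    - {"fingers": -1,"dx": 0,"dy": 0,"dz": -10,"turn": 0}
    - {"fingers": -1,"dx": 0,"dy": 0,"dz": -10,"turn": 0}
    - {"fingers": -1,"dx": 0,"dy": 0,"dz": -10,"turn": 0}
    - {"fingers": -1,"dx": 0,"dy": 0,"dz": 0,"turn": 0}
    - {"fingers": -1,"dx": 0,"dy": 0,"dz": 0,"turn": 0}

```text
clock: 26.58
position: [0.5987, -0.3908, 0.0266]
ee_rot: [-0.007, 0.707, -0.707, -0.008]
contact_force: [0.5, -0.2, -0.0]
width: 0.0852
```

```bash
python3 s.py
```

```text
26.58 [ 0.5987 -0.3908  0.0266] yaw -1.571 toolz [-0.002  0.021 -1.   ] [-0.683  0.646  1.438  0.017  1.072  0.88 ] [ 0.5 -0.2 -0. ] 0.08521288997141623
```

play_rows:
  series:
    - {"fingers": -1,"dx": -1,"dy": 3,"dz": -6,"turn": 0}
    - {"fingers": -1,"dx": 0,"dy": 0,"dz": -3,"turn": 0}
    - {"fingers": -1,"dx": 0,"dy": 0,"dz": 0,"turn": 0}
    - {"fingers": 1,"dx": 0,"dy": 0,"dz": 0,"turn": 0}
    - {"fingers": 1,"dx": 0,"dy": 0,"dz": 0,"turn": 0}
    - {"fingers": 1,"dx": 0,"dy": 0,"dz": 0,"turn": 0}
    - {"fingers": 1,"dx": 0,"dy": 0,"dz": 0,"turn": 0}
    - {"fingers": 1,"dx": 0,"dy": 0,"dz": 0,"turn": 0}
    - {"fingers": 1,"dx": 0,"dy": 0,"dz": 0,"turn": 0}
    - {"fingers": 1,"dx": 0,"dy": 0,"dz": 0,"turn": 0}
    - {"fingers": 1,"dx": 0,"dy": 0,"dz": 0,"turn": 0}

```text
clock: 27.5
position: [0.5989, -0.3883, 0.0191]
ee_rot: [-0.007, 0.707, -0.707, -0.006]
contact_force: [0.8, -0.3, -0.7]
width: 0.0531
```

```bash
python3 s.py
```

```text
27.5 [ 0.5989 -0.3883  0.0191] yaw -1.570 toolz [ 0.001  0.018 -1.   ] [-0.68   0.65   1.452  0.017  1.05   0.882] [ 0.8 -0.3 -0.7] 0.05306054756954192
```

play_rows:
  series:
    - {"fingers": 1,"dx": 0,"dy": 0,"dz": 12,"turn": 0}
    - {"fingers": 1,"dx": 0,"dy": 0,"dz": 12,"turn": 0}
    - {"fingers": 1,"dx": 0,"dy": 0,"dz": 12,"turn": 0}
    - {"fingers": 1,"dx": 0,"dy": 0,"dz": 12,"turn": 0}
    - {"fingers": 1,"dx": -9,"dy": 16,"dz": 0,"turn": 0}
    - {"fingers": 1,"dx": -9,"dy": 16,"dz": 0,"turn": 0}
    - {"fingers": 1,"dx": -9,"dy": 16,"dz": 0,"turn": 0}
    - {"fingers": 1,"dx": -9,"dy": 16,"dz": 0,"turn": 0}
    - {"fingers": 1,"dx": -9,"dy": 16,"dz": 0,"turn": 0}
    - {"fingers": 1,"dx": -9,"dy": 16,"dz": 0,"turn": 0}
    - {"fingers": 1,"dx": -9,"dy": 16,"dz": 0,"turn": 0}
    - {"fingers": 1,"dx": -9,"dy": 16,"dz": 0,"turn": 0}
    - {"fingers": 1,"dx": -9,"dy": 16,"dz": 0,"turn": 0}
    - {"fingers": 1,"dx": -9,"dy": 16,"dz": 0,"turn": 0}
    - {"fingers": 1,"dx": 0,"dy": 0,"dz": 0,"turn": 0}
    - {"fingers": 1,"dx": 0,"dy": 0,"dz": 0,"turn": 0}

```text
clock: 28.83
position: [0.5114, -0.2276, 0.0933]
ee_rot: [0.009, -0.707, 0.707, -0.009]
contact_force: [1.3, -0.4, -0.9]
width: 0.0532
```

```bash
python3 s.py
```

```text
28.83 [ 0.5114 -0.2276  0.0933] yaw -1.572 toolz [ 0.026  0.    -1.   ] [-0.552  0.366  1.776  0.017  0.978  1.011] [ 1.3 -0.4 -0.9] 0.05316505377186088
```

play_rows:
  series:
    - {"fingers": 1,"dx": -4,"dy": 11,"dz": 0,"turn": 0}
    - {"fingers": 1,"dx": -4,"dy": 11,"dz": 0,"turn": 0}
    - {"fingers": 1,"dx": -3,"dy": 9,"dz": 0,"turn": 0}
    - {"fingers": 1,"dx": 0,"dy": 0,"dz": -10,"turn": 0}
    - {"fingers": 1,"dx": 0,"dy": 0,"dz": -10,"turn": 0}
    - {"fingers": 1,"dx": 0,"dy": 0,"dz": -10,"turn": 0}
    - {"fingers": 1,"dx": 0,"dy": 0,"dz": -10,"turn": 0}
    - {"fingers": 1,"dx": 0,"dy": 0,"dz": 0,"turn": 0}
    - {"fingers": 1,"dx": 0,"dy": 0,"dz": 0,"turn": 0}

```text
clock: 29.58
position: [0.5021, -0.1963, 0.0508]
ee_rot: [0.01, -0.707, 0.707, -0.012]
contact_force: [-0.2, -0.2, 0.1]
width: 0.0529
```

```bash
python3 s.py
```

```text
29.58 [ 0.5021 -0.1963  0.0508] yaw -1.572 toolz [ 0.031 -0.003 -1.   ] [-0.51   0.389  1.875  0.016  0.85   1.052] [-0.2 -0.2  0.1] 0.052864349576969207
```

play_rows:
  series:
    - {"fingers": 1,"dx": -2,"dy": 3,"dz": -6,"turn": 0}
    - {"fingers": 1,"dx": 0,"dy": 1,"dz": -8,"turn": 0}
    - {"fingers": 1,"dx": 0,"dy": 0,"dz": -8,"turn": 0}
    - {"fingers": 1,"dx": 0,"dy": 0,"dz": -4,"turn": 0}
    - {"fingers": 1,"dx": 0,"dy": 0,"dz": 0,"turn": 0}
    - {"fingers": 1,"dx": 0,"dy": 0,"dz": 0,"turn": 0}

```text
clock: 30.08
position: [0.5001, -0.1925, 0.0214]
ee_rot: [0.009, -0.706, 0.708, -0.012]
contact_force: [0.4, 0.1, -0.3]
width: 0.053
```

```bash
python3 s.py
```

```text
30.08 [ 0.5001 -0.1925  0.0214] yaw -1.573 toolz [ 0.03  -0.003 -1.   ] [-0.505  0.425  1.913  0.017  0.776  1.056] [ 0.4  0.1 -0.3] 0.053025181613565925
```

play_rows:
  series:
    - {"fingers": 1,"dx": 0,"dy": 0,"dz": -3,"turn": 0}
    - {"fingers": 1,"dx": 0,"dy": 0,"dz": 0,"turn": 0}
    - {"fingers": 0,"dx": 0,"dy": 0,"dz": 0,"turn": 0}
    - {"fingers": -0.4,"dx": 0,"dy": 0,"dz": 0,"turn": 0}
    - {"fingers": -1,"dx": 0,"dy": 0,"dz": 0,"turn": 0}
    - {"fingers": -1,"dx": 0,"dy": 0,"dz": 0,"turn": 0}
    - {"fingers": -1,"dx": 0,"dy": 0,"dz": 0,"turn": 0}
    - {"fingers": -1,"dx": 0,"dy": 0,"dz": 10,"turn": 0}
    - {"fingers": -1,"dx": 0,"dy": 0,"dz": 25,"turn": 0}
    - {"fingers": -1,"dx": 0,"dy": 0,"dz": 38,"turn": 0}
    - {"fingers": -1,"dx": 0,"dy": 0,"dz": 38,"turn": 0}
    - {"fingers": -1,"dx": 0,"dy": 0,"dz": 38,"turn": 0}
    - {"fingers": -1,"dx": 0,"dy": 0,"dz": 38,"turn": 0}
    - {"fingers": -1,"dx": 0,"dy": 0,"dz": 10,"turn": 0}
    - {"fingers": -1,"dx": 0,"dy": 0,"dz": 0,"turn": 0}
    - {"fingers": -1,"dx": 0,"dy": 0,"dz": 0,"turn": 0}

```text
clock: 31.42
position: [0.4977, -0.1914, 0.2312]
ee_rot: [0.01, -0.706, 0.708, -0.014]
contact_force: [-0.2, 0.2, 0.1]
width: 0.0854
```

```bash
python3 s.py; python3 - <<'E'
from h import *
st=get_state(); im=get_image('wrist'); save(im,'w9.png')
for l,r,h in [('roll_center',.027,.032),('jar_center',.0235,.097)]:
  for m in masks_of(im,l)[:2]: print(l,m['p'],m['xy'],cyl(im,st,m['region'],unproj(im,m['xy'],h/2,st)[0,:2],r,0,h))
m=masks_of(im,'blue_dish')
if m: print(circR(im,m[0]['region'],.024,.0415,st),circ(im,m[0]['region'],.024,st))
E
```

```text
31.42 [ 0.4977 -0.1914  0.2312] yaw -1.573 toolz [ 0.034 -0.006 -0.999] [-0.505  0.202  1.635  0.012  1.271  1.064] [-0.2  0.2  0.1] 0.08542191480719837
roll_center 0.97 [322.8, 223.1] (array([ 501.3, -192.1]), np.float64(-0.883))
roll_center 0.9 [548.8, 12.6] (array([ 703.4, -403.2]), np.float64(-0.967))
jar_center 0.58 [109.1, 234.7] (array([489.6,   3.8]), np.float64(-0.955))
(array([ 598.8, -193.6]), np.float64(0.53)) (array([ 598.8, -193.6,   41. ]), np.float64(0.31))
```

View pics/w9.png

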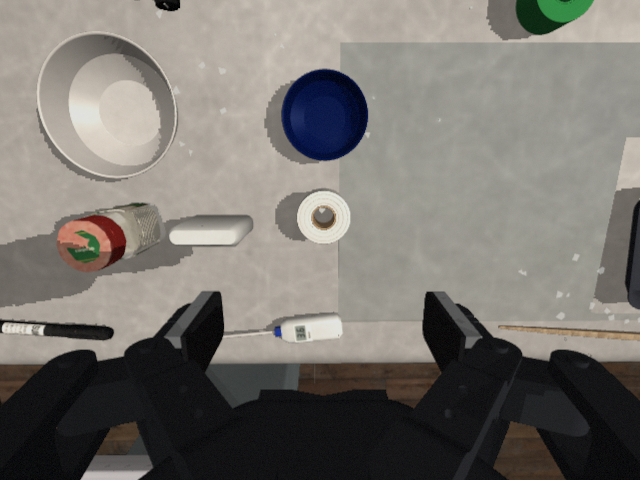

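Roll stands in front of the dish: roll (323,217), dish (325,115); timer, jar, thermometer and marker as wanted. Now over to the weight.

play_rows:
  series:
    - {"fingers": -1,"dx": 4,"dy": 26,"dz": 0,"turn": 0}
    - {"fingers": -1,"dx": 4,"dy": 26,"dz": 0,"turn": 0}
    - {"fingers": -1,"dx": 4,"dy": 26,"dz": 0,"turn": 0}
    - {"fingers": -1,"dx": 4,"dy": 26,"dz": 0,"turn": 0}
    - {"fingers": -1,"dx": 4,"dy": 26,"dz": 0,"turn": 0}
    - {"fingers": -1,"dx": 4,"dy": 26,"dz": 0,"turn": 0}
    - {"fingers": -1,"dx": 4,"dy": 26,"dz": 0,"turn": 0}
    - {"fingers": -1,"dx": 4,"dy": 26,"dz": 0,"turn": 0}
    - {"fingers": -1,"dx": 4,"dy": 26,"dz": 0,"turn": 0}
    - {"fingers": -1,"dx": 4,"dy": 26,"dz": 0,"turn": 0}
    - {"fingers": -1,"dx": 4,"dy": 26,"dz": 0,"turn": 0}
    - {"fingers": -1,"dx": 4,"dy": 26,"dz": 0,"turn": 0}
    - {"fingers": -1,"dx": 4,"dy": 26,"dz": 0,"turn": 0}
    - {"fingers": -1,"dx": 4,"dy": 26,"dz": 0,"turn": 0}
    - {"fingers": -1,"dx": 4,"dy": 26,"dz": 0,"turn": 0}
    - {"fingers": -1,"dx": 4,"dy": 26,"dz": 0,"turn": 0}
    - {"fingers": -1,"dx": 4,"dy": 26,"dz": 0,"turn": 0}
    - {"fingers": -1,"dx": 4,"dy": 26,"dz": 0,"turn": 0}
    - {"fingers": -1,"dx": 4,"dy": 26,"dz": 0,"turn": 0}
    - {"fingers": -1,"dx": 0,"dy": 0,"dz": 0,"turn": 0}

```text
clock: 33.28
position: [0.5555, 0.3249, 0.186]
ee_rot: [-0.019, -0.704, 0.71, 0.014]
contact_force: [0.1, 0.2, -0.4]
width: 0.0855
```

```bash
python3 s.py; python3 - <<'E'
from h import *
st=get_state(); im=get_image('wrist'); save(im,'w10.png')
for m in masks_of(im,'weight_center')[:2]: print(m['p'],m['xy'],m['region'].sum(),unproj(im,m['xy'],.026,st),cyl(im,st,m['region'],unproj(im,m['xy'],.02,st)[0,:2],.0215,0,.03))
E
```

```text
33.28 [0.5555 0.3249 0.186 ] yaw -1.580 toolz [-0.047 -0.006 -0.999] [0.414 0.434 1.402 0.014 1.351 1.99 ] [ 0.1  0.2 -0.4] 0.08552709988439791
0.81 [283.0, 177.3] 2240 [[0.58838608 0.35806315 0.026     ]] (array([586.3, 357.7]), np.float64(-0.984))
```

View pics/w10.png

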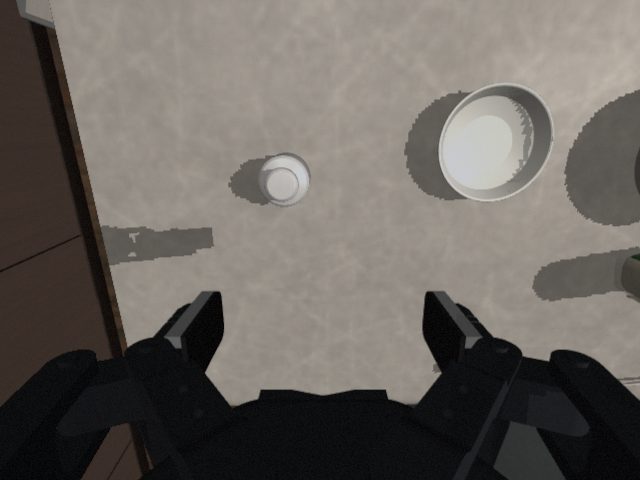

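Weight at (284,180), knob showing, clear of the white dish (495,140).

play_rows:
  series:
    - {"fingers": -1,"dx": 7,"dy": 7,"dz": 0,"turn": 0.003}
    - {"fingers": -1,"dx": 7,"dy": 7,"dz": 0,"turn": 0.003}
    - {"fingers": -1,"dx": 7,"dy": 7,"dz": 0,"turn": 0.002}
    - {"fingers": -1,"dx": 7,"dy": 7,"dz": 0,"turn": 0}
    - {"fingers": -1,"dx": 2,"dy": 3,"dz": 0,"turn": 0}
    - {"fingers": -1,"dx": 0,"dy": 0,"dz": -15,"turn": 0}
    - {"fingers": -1,"dx": 0,"dy": 0,"dz": -15,"turn": 0}
    - {"fingers": -1,"dx": 0,"dy": 0,"dz": -15,"turn": 0}
    - {"fingers": -1,"dx": 0,"dy": 0,"dz": -15,"turn": 0}
    - {"fingers": -1,"dx": 0,"dy": 0,"dz": -15,"turn": 0}
    - {"fingers": -1,"dx": 0,"dy": 0,"dz": 0,"turn": 0}
    - {"fingers": -1,"dx": 0,"dy": 0,"dz": 0,"turn": 0}

```text
clock: 34.38
position: [0.5925, 0.3486, 0.1076]
ee_rot: [-0.021, -0.703, 0.711, 0.012]
contact_force: [0.4, 0.7, 0.8]
width: 0.0853
```

```bash
python3 s.py; python3 - <<'E'
from h import *
st=get_state(); im=get_image('wrist')
for m in masks_of(im,'weight_center')[:2]: print(m['p'],m['xy'],m['region'].sum(),cyl(im,st,m['region'],(.586,.357),.0215,0,.03))
E
```

```text
34.38 [0.5925 0.3486 0.1076] yaw -1.581 toolz [-0.048 -0.012 -0.999] [0.426 0.555 1.393 0.009 1.242 2.004] [0.4 0.7 0.8] 0.08533463550035152
0.61 [310.6, 251.1] 3829 (array([585.4, 357.5]), np.float64(-0.982))
```

play_rows:
  series:
    - {"fingers": -1,"dx": -4,"dy": 5,"dz": 0,"turn": 0.005}
    - {"fingers": -1,"dx": -3,"dy": 4,"dz": 0,"turn": 0.005}
    - {"fingers": -1,"dx": 0,"dy": 0,"dz": 0,"turn": 0}
    - {"fingers": -1,"dx": 0,"dy": 0,"dz": -20,"turn": 0}
    - {"fingers": -1,"dx": 0,"dy": 0,"dz": -20,"turn": 0}
    - {"fingers": -1,"dx": 0,"dy": 0,"dz": -20,"turn": 0}
    - {"fingers": -1,"dx": 0,"dy": 0,"dz": 0,"turn": 0}
    - {"fingers": -1,"dx": 0,"dy": 0,"dz": 0,"turn": 0}

```text
clock: 35.15
position: [0.5886, 0.3625, 0.0558]
ee_rot: [0.013, 0.708, -0.706, -0.01]
contact_force: [-0.0, -0.7, 0.9]
width: 0.0852
```

```bash
python3 s.py
```

```text
35.15 [0.5886 0.3625 0.0558] yaw -1.568 toolz [-0.032 -0.005 -0.999] [0.447 0.596 1.457 0.01  1.12  2.01 ] [-0.  -0.7  0.9] 0.08516586289485585
```

play_rows:
  series:
    - {"fingers": -1,"dx": -3,"dy": -4,"dz": -4,"turn": 0}
    - {"fingers": -1,"dx": -1,"dy": -1,"dz": -10,"turn": 0}
    - {"fingers": -1,"dx": 0,"dy": 0,"dz": -12,"turn": 0}
    - {"fingers": -1,"dx": 0,"dy": 0,"dz": -9,"turn": 0}
    - {"fingers": -1,"dx": 0,"dy": 0,"dz": 0,"turn": 0}
    - {"fingers": -1,"dx": 0,"dy": 0,"dz": 0,"turn": 0}

```text
clock: 35.65
position: [0.5861, 0.3581, 0.0221]
ee_rot: [0.01, 0.708, -0.706, -0.008]
contact_force: [-0.3, 0.5, -0.5]
width: 0.0853
```

```bash
python3 s.py
```

```text
35.65 [0.5861 0.3581 0.0221] yaw -1.567 toolz [-0.026 -0.002 -1.   ] [0.443 0.62  1.507 0.01  1.039 2.004] [-0.3  0.5 -0.5] 0.08533961952316801
```

Down another 4 mm, then grip.

play_rows:
  series:
    - {"fingers": -1,"dx": 0,"dy": 0,"dz": -5,"turn": 0}
    - {"fingers": -1,"dx": 0,"dy": 0,"dz": 0,"turn": 0}
    - {"fingers": 1,"dx": 0,"dy": 0,"dz": 0,"turn": 0}
    - {"fingers": 1,"dx": 0,"dy": 0,"dz": 0,"turn": 0}
    - {"fingers": 1,"dx": 0,"dy": 0,"dz": 0,"turn": 0}
    - {"fingers": 1,"dx": 0,"dy": 0,"dz": 0,"turn": 0}
    - {"fingers": 1,"dx": 0,"dy": 0,"dz": 0,"turn": 0}
    - {"fingers": 1,"dx": 0,"dy": 0,"dz": 0,"turn": 0}
    - {"fingers": 1,"dx": 0,"dy": 0,"dz": 0,"turn": 0}
    - {"fingers": 1,"dx": 0,"dy": 0,"dz": 0,"turn": 0}
    - {"fingers": 1,"dx": 0,"dy": 0,"dz": 0,"turn": 0}
    - {"fingers": 1,"dx": 0,"dy": 0,"dz": 0,"turn": 0}
  squeeze: 60

```text
clock: 36.65
position: [0.5869, 0.3575, 0.0175]
ee_rot: [0.01, 0.708, -0.706, -0.008]
contact_force: [0.1, -0.4, -0.6]
width: 0.0411
```

```bash
python3 s.py
```

```text
36.65 [0.5869 0.3575 0.0175] yaw -1.567 toolz [-0.025 -0.003 -1.   ] [0.442 0.625 1.511 0.009 1.029 2.004] [ 0.1 -0.4 -0.6] 0.04110075120390004
```

play_rows:
  series:
    - {"fingers": 1,"dx": 0,"dy": 0,"dz": 15,"turn": 0}
    - {"fingers": 1,"dx": 0,"dy": 0,"dz": 25,"turn": 0}
    - {"fingers": 1,"dx": 0,"dy": 0,"dz": 30,"turn": 0}
    - {"fingers": 1,"dx": 0,"dy": 0,"dz": 30,"turn": 0}
    - {"fingers": 1,"dx": 0,"dy": 0,"dz": 30,"turn": 0}
    - {"fingers": 1,"dx": 0,"dy": 0,"dz": 30,"turn": 0}
    - {"fingers": 1,"dx": 0,"dy": 0,"dz": 20,"turn": 0}
    - {"fingers": 1,"dx": 0,"dy": 0,"dz": 0,"turn": 0}
    - {"fingers": 1,"dx": -3,"dy": -21,"dz": 0,"turn": 0}
    - {"fingers": 1,"dx": -3,"dy": -21,"dz": 0,"turn": 0}
    - {"fingers": 1,"dx": -3,"dy": -21,"dz": 0,"turn": 0}
    - {"fingers": 1,"dx": -3,"dy": -21,"dz": 0,"turn": 0}
    - {"fingers": 1,"dx": -3,"dy": -21,"dz": 0,"turn": 0}
    - {"fingers": 1,"dx": -3,"dy": -21,"dz": 0,"turn": 0}
    - {"fingers": 1,"dx": -3,"dy": -21,"dz": 0,"turn": 0}
    - {"fingers": 1,"dx": -3,"dy": -21,"dz": 0,"turn": 0}
    - {"fingers": 1,"dx": -3,"dy": -21,"dz": 0,"turn": 0}
    - {"fingers": 1,"dx": 0,"dy": 0,"dz": 0,"turn": 0}

```text
clock: 38.15
position: [0.5345, 0.1565, 0.1643]
ee_rot: [0.039, 0.71, -0.703, -0.023]
contact_force: [-0.7, -0.1, -7.6]
width: 0.0409
```

```bash
python3 s.py
```

```text
38.15 [0.5345 0.1565 0.1643] yaw -1.560 toolz [-0.088 -0.023 -0.996] [ 0.165  0.35   1.6   -0.008  1.282  1.729] [-0.7 -0.1 -7.6] 0.040894804404986475
```

play_rows:
  series:
    - {"fingers": 1,"dx": -1,"dy": -20,"dz": 3,"turn": 0}
    - {"fingers": 1,"dx": -1,"dy": -20,"dz": 3,"turn": 0}
    - {"fingers": 1,"dx": -1,"dy": -20,"dz": 3,"turn": 0}
    - {"fingers": 1,"dx": -1,"dy": -20,"dz": 3,"turn": 0}
    - {"fingers": 1,"dx": -1,"dy": -20,"dz": 3,"turn": 0}
    - {"fingers": 1,"dx": -1,"dy": -20,"dz": 3,"turn": 0}
    - {"fingers": 1,"dx": -1,"dy": -20,"dz": 3,"turn": 0}
    - {"fingers": 1,"dx": -1,"dy": -20,"dz": 3,"turn": 0}
    - {"fingers": 1,"dx": -1,"dy": -20,"dz": 2,"turn": 0}
    - {"fingers": 1,"dx": -1,"dy": -20,"dz": 2,"turn": 0}
    - {"fingers": 1,"dx": -1,"dy": -20,"dz": 2,"turn": 0}
    - {"fingers": 1,"dx": -1,"dy": -20,"dz": 2,"turn": 0}
    - {"fingers": 1,"dx": -1,"dy": -20,"dz": 2,"turn": 0}
    - {"fingers": 1,"dx": -1,"dy": -20,"dz": 2,"turn": 0}
    - {"fingers": 1,"dx": -1,"dy": -20,"dz": 2,"turn": 0}
    - {"fingers": 1,"dx": 0,"dy": 0,"dz": 0,"turn": 0}
    - {"fingers": 1,"dx": 0,"dy": 0,"dz": 0,"turn": 0}

```text
clock: 39.57
position: [0.5001, -0.1505, 0.1666]
ee_rot: [0.051, 0.709, -0.702, -0.047]
contact_force: [-0.4, 0.2, -6.3]
width: 0.0407
```

```bash
python3 s.py
```

```text
39.57 [ 0.5001 -0.1505  0.1666] yaw -1.561 toolz [-0.138 -0.006 -0.99 ] [-0.386  0.321  1.644 -0.06   1.303  1.195] [-0.4  0.2 -6.3] 0.04065562572491727
```

play_rows:
  series:
    - {"fingers": 1,"dx": 0,"dy": -10,"dz": 40,"turn": 0}
    - {"fingers": 1,"dx": 0,"dy": -10,"dz": 40,"turn": 0}
    - {"fingers": 1,"dx": 0,"dy": -10,"dz": 40,"turn": 0}
    - {"fingers": 1,"dx": 0,"dy": -10,"dz": 40,"turn": 0}
    - {"fingers": 1,"dx": 0,"dy": 0,"dz": 0,"turn": 0}

```text
clock: 39.98
position: [0.4935, -0.185, 0.3204]
ee_rot: [0.054, 0.709, -0.7, -0.06]
contact_force: [1.3, -1.2, -5.7]
width: 0.0409
```

```bash
python3 s.py
```

```text
39.98 [ 0.4935 -0.185   0.3204] yaw -1.559 toolz [-0.16   0.007 -0.987] [-0.448  0.255  1.355 -0.064  1.68   1.108] [ 1.3 -1.2 -5.7] 0.04094125624790379
```

play_rows:
  series:
    - {"fingers": 1,"dx": 0,"dy": 0,"dz": -35,"turn": 0}
    - {"fingers": 1,"dx": 0,"dy": 0,"dz": -35,"turn": 0}
    - {"fingers": 1,"dx": 0,"dy": 0,"dz": -35,"turn": 0}
    - {"fingers": 1,"dx": 0,"dy": 0,"dz": -20,"turn": 0}
    - {"fingers": 1,"dx": 0,"dy": 0,"dz": 0,"turn": 0}

```text
clock: 40.4
position: [0.4941, -0.1797, 0.1885]
ee_rot: [0.051, 0.71, -0.7, -0.058]
contact_force: [-1.0, 0.5, -7.7]
width: 0.0412
```

```bash
python3 s.py
```

```text
40.4 [ 0.4941 -0.1797  0.1885] yaw -1.557 toolz [-0.153  0.009 -0.988] [-0.442  0.318  1.593 -0.059  1.374  1.129] [-1.   0.5 -7.7] 0.04119648116038799
```

play_rows:
  series:
    - {"fingers": 1,"dx": 0,"dy": 0,"dz": 3,"turn": 0.12}
    - {"fingers": 1,"dx": 0,"dy": 0,"dz": 3,"turn": 0.12}
    - {"fingers": 1,"dx": 0,"dy": 0,"dz": 3,"turn": 0.12}
    - {"fingers": 1,"dx": 0,"dy": 0,"dz": 3,"turn": 0.12}
    - {"fingers": 1,"dx": 0,"dy": 0,"dz": 3,"turn": 0.12}
    - {"fingers": 1,"dx": 0,"dy": 0,"dz": 3,"turn": 0.12}
    - {"fingers": 1,"dx": 0,"dy": 0,"dz": 3,"turn": 0.12}
    - {"fingers": 1,"dx": 0,"dy": 0,"dz": 3,"turn": 0.12}
    - {"fingers": 1,"dx": 0,"dy": 0,"dz": 3,"turn": 0.12}
    - {"fingers": 1,"dx": 0,"dy": 0,"dz": 3,"turn": 0.12}
    - {"fingers": 1,"dx": 0,"dy": 0,"dz": 3,"turn": 0.12}
    - {"fingers": 1,"dx": 0,"dy": 0,"dz": 3,"turn": 0.12}
    - {"fingers": 1,"dx": 0,"dy": 0,"dz": 3,"turn": 0.12}
    - {"fingers": 1,"dx": 0,"dy": 0,"dz": 3,"turn": 0.12}
    - {"fingers": 1,"dx": 0,"dy": 0,"dz": 0,"turn": 0}

```text
clock: 41.65
position: [0.4877, -0.1602, 0.2225]
ee_rot: [0.077, 0.992, 0.098, -0.012]
contact_force: [0.1, 0.4, -6.4]
width: 0.0411
```

```bash
python3 s.py
```

```text
41.65 [ 0.4877 -0.1602  0.2225] yaw 0.194 toolz [-0.008 -0.155 -0.988] [-0.35   0.182  1.695 -0.159  1.223 -0.497] [ 0.1  0.4 -6.4] 0.04109231548780377
```

play_rows:
  series:
    - {"fingers": 1,"dx": 1,"dy": -2,"dz": 0,"turn": 0.12}
    - {"fingers": 1,"dx": 1,"dy": -2,"dz": 0,"turn": 0.12}
    - {"fingers": 1,"dx": 1,"dy": -2,"dz": 0,"turn": 0.12}
    - {"fingers": 1,"dx": 1,"dy": -2,"dz": 0,"turn": 0.12}
    - {"fingers": 1,"dx": 1,"dy": -2,"dz": 0,"turn": 0.12}
    - {"fingers": 1,"dx": 1,"dy": -2,"dz": 0,"turn": 0.12}
    - {"fingers": 1,"dx": 1,"dy": -2,"dz": 0,"turn": 0.12}
    - {"fingers": 1,"dx": 1,"dy": -2,"dz": 0,"turn": 0.12}
    - {"fingers": 1,"dx": 1,"dy": -2,"dz": 0,"turn": 0.12}
    - {"fingers": 1,"dx": 1,"dy": -2,"dz": 0,"turn": 0.12}
    - {"fingers": 1,"dx": 1,"dy": -2,"dz": 0,"turn": 0.1}
    - {"fingers": 1,"dx": 0,"dy": 0,"dz": 0,"turn": 0}
    - {"fingers": 1,"dx": 0,"dy": 0,"dz": 0,"turn": 0}

```text
clock: 42.73
position: [0.4903, -0.1709, 0.2161]
ee_rot: [0.054, 0.722, 0.689, 0.029]
contact_force: [-0.2, 0.9, -6.8]
width: 0.0411
```

```bash
python3 s.py
```

```text
42.73 [ 0.4903 -0.1709  0.2161] yaw 1.522 toolz [ 0.117 -0.038 -0.992] [-0.484  0.146  1.753  0.023  1.121 -2.017] [-0.2  0.9 -6.8] 0.041146180347131016
```

play_rows:
  series:
    - {"fingers": 1,"dx": 2,"dy": -4,"dz": 0,"turn": 0.025}
    - {"fingers": 1,"dx": 2,"dy": -4,"dz": 0,"turn": 0.025}
    - {"fingers": 1,"dx": 2,"dy": -4,"dz": 0,"turn": 0}
    - {"fingers": 1,"dx": 2,"dy": -4,"dz": 0,"turn": 0}
    - {"fingers": 1,"dx": 1,"dy": -2,"dz": 0,"turn": 0}
    - {"fingers": 1,"dx": 0,"dy": 0,"dz": 1,"turn": 0}
    - {"fingers": 1,"dx": 0,"dy": 0,"dz": 1,"turn": 0}
    - {"fingers": 1,"dx": 0,"dy": 0,"dz": 1,"turn": 0}
    - {"fingers": 1,"dx": 0,"dy": 0,"dz": 1,"turn": 0}
    - {"fingers": 1,"dx": 0,"dy": 0,"dz": 1,"turn": 0}
    - {"fingers": 1,"dx": 0,"dy": 0,"dz": 1,"turn": 0}
    - {"fingers": 1,"dx": 0,"dy": 0,"dz": 1,"turn": 0}
    - {"fingers": 1,"dx": 0,"dy": 0,"dz": 1,"turn": 0}

```text
clock: 43.82
position: [0.4976, -0.1859, 0.2232]
ee_rot: [0.049, 0.711, 0.701, 0.029]
contact_force: [-0.2, 0.2, -6.6]
width: 0.041
```

```bash
python3 s.py
```

```text
43.82 [ 0.4976 -0.1859  0.2232] yaw 1.556 toolz [ 0.111 -0.029 -0.993] [-0.508  0.163  1.712  0.032  1.156 -2.076] [-0.2  0.2 -6.6] 0.04097449710519985
```

play_rows:
  series:
    - {"fingers": 1,"dx": 0,"dy": 0,"dz": 41,"turn": 0}
    - {"fingers": 1,"dx": 0,"dy": 0,"dz": 41,"turn": 0}
    - {"fingers": 1,"dx": 0,"dy": 0,"dz": 41,"turn": 0}
    - {"fingers": 1,"dx": 0,"dy": 0,"dz": 41,"turn": 0}
    - {"fingers": 1,"dx": 0,"dy": 0,"dz": 41,"turn": 0}
    - {"fingers": 1,"dx": 0,"dy": 0,"dz": 0,"turn": 0}
    - {"fingers": 1,"dx": 0,"dy": 0,"dz": -12,"turn": 0}
    - {"fingers": 1,"dx": 0,"dy": 0,"dz": -12,"turn": 0}
    - {"fingers": 1,"dx": 0,"dy": 0,"dz": -12,"turn": 0}
    - {"fingers": 1,"dx": 0,"dy": 0,"dz": -12,"turn": 0}
    - {"fingers": 1,"dx": 0,"dy": 0,"dz": -12,"turn": 0}
    - {"fingers": 1,"dx": 0,"dy": 0,"dz": -12,"turn": 0}
    - {"fingers": 1,"dx": 0,"dy": 0,"dz": -12,"turn": 0}
    - {"fingers": 1,"dx": 0,"dy": 0,"dz": -12,"turn": 0}
    - {"fingers": 1,"dx": 0,"dy": 0,"dz": -12,"turn": 0}
    - {"fingers": 1,"dx": 0,"dy": 0,"dz": -12,"turn": 0}
    - {"fingers": 1,"dx": 0,"dy": 0,"dz": -12,"turn": 0}
    - {"fingers": 1,"dx": 0,"dy": 0,"dz": 0,"turn": 0}

```text
clock: 45.32
position: [0.486, -0.1795, 0.2908]
ee_rot: [0.043, 0.711, 0.701, 0.027]
contact_force: [-1.7, 1.1, -7.4]
width: 0.041
```

```bash
python3 s.py
```

```text
45.32 [ 0.486  -0.1795  0.2908] yaw 1.555 toolz [ 0.099 -0.022 -0.995] [-0.508  0.11   1.604  0.029  1.329 -2.07 ] [-1.7  1.1 -7.4] 0.040994611590347514
```

play_rows:
  series:
    - {"fingers": 1,"dx": 2,"dy": -15,"dz": -25,"turn": 0}
    - {"fingers": 1,"dx": 2,"dy": -15,"dz": -25,"turn": 0}
    - {"fingers": 1,"dx": 2,"dy": -15,"dz": -25,"turn": 0}
    - {"fingers": 1,"dx": 2,"dy": -15,"dz": -25,"turn": 0}
    - {"fingers": 1,"dx": 2,"dy": -15,"dz": -25,"turn": 0}
    - {"fingers": 1,"dx": 2,"dy": -15,"dz": -15,"turn": 0}
    - {"fingers": 1,"dx": 2,"dy": -15,"dz": -15,"turn": 0}
    - {"fingers": 1,"dx": 0,"dy": -10,"dz": -15,"turn": 0}
    - {"fingers": 1,"dx": 0,"dy": 0,"dz": -10,"turn": 0}
    - {"fingers": 1,"dx": 0,"dy": 0,"dz": 0,"turn": 0}
    - {"fingers": 1,"dx": 0,"dy": 0,"dz": 0,"turn": 0}

```text
clock: 46.23
position: [0.5023, -0.3006, 0.1062]
ee_rot: [0.047, 0.711, 0.701, 0.029]
contact_force: [0.4, -0.8, -8.0]
width: 0.041
```

```bash
python3 s.py
```

```text
46.23 [ 0.5023 -0.3006  0.1062] yaw 1.556 toolz [ 0.107 -0.025 -0.994] [-0.688  0.35   1.768  0.061  0.925 -2.279] [ 0.4 -0.8 -8. ] 0.04101621145667496
```

play_rows:
  series:
    - {"fingers": 1,"dx": 0,"dy": 0,"dz": -15,"turn": 0}
    - {"fingers": 1,"dx": 0,"dy": 0,"dz": -15,"turn": 0}
    - {"fingers": 1,"dx": 0,"dy": 0,"dz": -15,"turn": 0}
    - {"fingers": 1,"dx": 0,"dy": 0,"dz": -15,"turn": 0}
    - {"fingers": 1,"dx": 0,"dy": 0,"dz": -8,"turn": 0}
    - {"fingers": 1,"dx": 0,"dy": 0,"dz": 0,"turn": 0}
    - {"fingers": 1,"dx": 0,"dy": 0,"dz": 0,"turn": 0}

```text
clock: 46.82
position: [0.5085, -0.3028, 0.045]
ee_rot: [0.055, 0.709, 0.702, 0.031]
contact_force: [0.3, 0.4, -6.3]
width: 0.0411
```

```bash
python3 s.py
```

```text
46.82 [ 0.5085 -0.3028  0.045 ] yaw 1.559 toolz [ 0.12  -0.035 -0.992] [-0.684  0.424  1.839  0.071  0.765 -2.293] [ 0.3  0.4 -6.3] 0.04108312260524469
```

play_rows:
  series:
    - {"fingers": 1,"dx": 0,"dy": 0,"dz": -9,"turn": 0}
    - {"fingers": 1,"dx": 0,"dy": 0,"dz": -9,"turn": 0}
    - {"fingers": 1,"dx": 0,"dy": 0,"dz": -5,"turn": 0}
    - {"fingers": 1,"dx": 0,"dy": 0,"dz": -2,"turn": 0}
    - {"fingers": 1,"dx": 0,"dy": 0,"dz": 0,"turn": 0}

```text
clock: 47.23
position: [0.511, -0.3042, 0.0215]
ee_rot: [0.058, 0.709, 0.702, 0.031]
contact_force: [-1.0, 0.8, -7.0]
width: 0.0411
```

```bash
python3 s.py
```

```text
47.23 [ 0.511  -0.3042  0.0215] yaw 1.559 toolz [ 0.126 -0.039 -0.991] [-0.683  0.456  1.862  0.076  0.703 -2.3  ] [-1.   0.8 -7. ] 0.041068012301433324
```

play_rows:
  series:
    - {"fingers": 1,"dx": 0,"dy": 0,"dz": -2,"turn": 0}
    - {"fingers": 1,"dx": 0,"dy": 0,"dz": -2,"turn": 0}
    - {"fingers": 1,"dx": 0,"dy": 0,"dz": 0,"turn": 0}

```text
clock: 47.48
position: [0.5116, -0.3044, 0.0194]
ee_rot: [0.059, 0.709, 0.702, 0.031]
contact_force: [-1.0, 0.1, -6.6]
width: 0.041
```

play_rows:
  series:
    - {"fingers": 1,"dx": 0,"dy": 0,"dz": -3,"turn": 0}
    - {"fingers": 1,"dx": 0,"dy": 0,"dz": -2,"turn": 0}
    - {"fingers": 1,"dx": 0,"dy": 0,"dz": 0,"turn": 0}

```text
clock: 47.73
position: [0.5122, -0.3046, 0.0197]
ee_rot: [0.061, 0.709, 0.702, 0.032]
contact_force: [-0.7, 0.5, -7.1]
width: 0.041
```

play_rows:
  series:
    - {"fingers": 0.3,"dx": 0,"dy": 0,"dz": 0,"turn": 0}
    - {"fingers": 0,"dx": 0,"dy": 0,"dz": 0,"turn": 0}
    - {"fingers": -0.3,"dx": 0,"dy": 0,"dz": 0,"turn": 0}
    - {"fingers": -0.6,"dx": 0,"dy": 0,"dz": 0,"turn": 0}
    - {"fingers": -1,"dx": 0,"dy": 0,"dz": 0,"turn": 0}
    - {"fingers": -1,"dx": 0,"dy": 0,"dz": 0,"turn": 0}
    - {"fingers": -1,"dx": 0,"dy": 0,"dz": 0,"turn": 0}

```text
clock: 48.32
position: [0.5172, -0.3086, 0.0229]
ee_rot: [0.068, 0.709, 0.702, 0.033]
contact_force: [0.2, -0.3, 0.3]
width: 0.0854
```

```bash
python3 s.py; python3 - <<'E'
from h import *
st=get_state(); im=get_image('wrist'); save(im,'w11.png')
for m in masks_of(im,'weight_center')[:2]: print(m['p'],m['xy'],m['region'].sum(),cyl(im,st,m['region'],(.511,-.304),.0215,0,.03))
E
```

```text
48.32 [ 0.5172 -0.3086  0.0229] yaw 1.557 toolz [ 0.142 -0.05  -0.989] [-0.683  0.456  1.859  0.08   0.686 -2.303] [ 0.2 -0.3  0.3] 0.08544224614823324
0.8 [330.2, 306.1] 11352 (array([ 514.6, -305.3]), np.float64(-0.877))
```

View pics/w11.png

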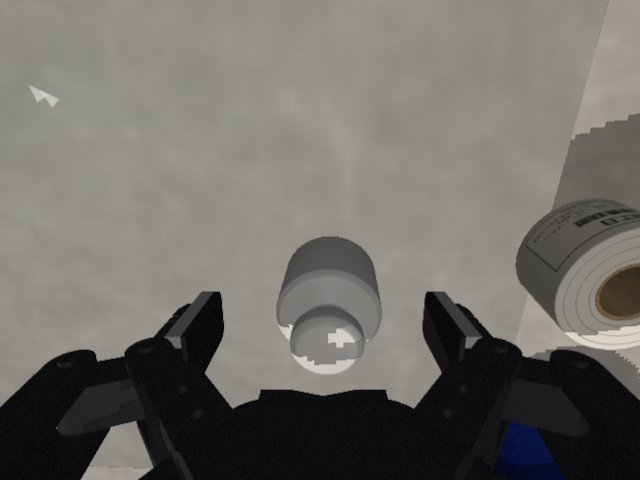

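The weight stands upright at (330,300), between open fingers; the roll with its core is at right (600,280). I set it down to shed the wrist tilt that crept in while carrying. Now regrasp.

play_rows:
  series:
    - {"fingers": -1,"dx": -3,"dy": 3,"dz": -4,"turn": 0}
    - {"fingers": -1,"dx": -2,"dy": 2,"dz": -3,"turn": 0}
    - {"fingers": -1,"dx": 0,"dy": 0,"dz": 0,"turn": 0}
    - {"fingers": -1,"dx": 0,"dy": 0,"dz": 0,"turn": 0}

```text
clock: 48.75
position: [0.5112, -0.3027, 0.0149]
ee_rot: [0.067, 0.709, 0.702, 0.033]
contact_force: [0.5, 0.6, 0.2]
width: 0.0853
```

```bash
python3 s.py; python3 - <<'E'
from h import *
st=get_state(); im=get_image('wrist')
m=masks_of(im,'weight_center')[0]['region']; print(cyl(im,st,m,(.511,-.304),.0215,0,.03))
def s2(x,y): return sil(im,st,x,y,.0215,0,.03)|sil(im,st,x,y,.013,.045,.052)|sil(im,st,x,y,.0085,.03,.05)
from scipy.optimize import minimize
f=lambda q:-(s2(*q)&m).sum()/(s2(*q)|m).sum()
s=minimize(f,(.513,-.304),method='Nelder-Mead',options=dict(initial_simplex=[(.513,-.304),(.519,-.304),(.513,-.298)])); print(s.x,s.fun)
E
```

```text
48.75 [ 0.5112 -0.3027  0.0149] yaw 1.557 toolz [ 0.141 -0.049 -0.989] [-0.682  0.458  1.885  0.082  0.659 -2.304] [0.5 0.6 0.2] 0.08530155974291877
(array([ 514.5, -305.6]), np.float64(-0.894))
[ 0.51404016 -0.30564432] -0.9085722978626303
```

play_rows:
  series:
    - {"fingers": -1,"dx": 4,"dy": -3,"dz": 3,"turn": 0}
    - {"fingers": -1,"dx": 0,"dy": 0,"dz": 0,"turn": 0}
    - {"fingers": -0.2,"dx": 0,"dy": 0,"dz": 0,"turn": 0}
    - {"fingers": 0,"dx": 0,"dy": 0,"dz": 0,"turn": 0}
    - {"fingers": 1,"dx": 0,"dy": 0,"dz": 0,"turn": 0}
    - {"fingers": 1,"dx": 0,"dy": 0,"dz": 0,"turn": 0}
    - {"fingers": 1,"dx": 0,"dy": 0,"dz": 0,"turn": 0}
    - {"fingers": 1,"dx": 0,"dy": 0,"dz": 0,"turn": 0}
    - {"fingers": 1,"dx": 0,"dy": 0,"dz": 0,"turn": 0}
    - {"fingers": 1,"dx": 0,"dy": 0,"dz": 0,"turn": 0}
    - {"fingers": 1,"dx": 0,"dy": 0,"dz": 0,"turn": 0}
  squeeze: 60

```text
clock: 49.77
position: [0.5166, -0.3063, 0.0194]
ee_rot: [0.068, 0.709, 0.701, 0.033]
contact_force: [-0.7, 0.1, 0.7]
width: 0.0407
```

```bash
python3 s.py; python3 - <<'E'
from h import *
st=get_state(); im=get_image('wrist')
m=masks_of(im,'weight_center')[0]['region']; print(cyl(im,st,m,(.511,-.304),.0215,0,.03))
for n in ['scene','side']:
    im=get_image(n)
    for m in masks_of(im,'roll_center')[:3]: print(n,m['p'],m['xy'],unproj(im,m['xy'],.016))
E
```

```text
49.77 [ 0.5166 -0.3063  0.0194] yaw 1.556 toolz [ 0.142 -0.05  -0.989] [-0.681  0.459  1.867  0.082  0.675 -2.302] [-0.7  0.1  0.7] 0.040654367449430885
(array([ 514.9, -305.7]), np.float64(-0.869))
scene 0.7 [360.3, 307.8] [[ 0.5026817  -0.18709266  0.016     ]]
scene 0.65 [474.6, 314.1] [[ 0.69898835 -0.39914669  0.016     ]]
side 0.6 [349.7, 226.9] [[ 0.50148946 -0.1993974   0.016     ]]
side 0.44 [316.0, 187.3] [[ 0.70041006 -0.41070755  0.016     ]]
```

play_rows:
  series:
    - {"fingers": 1,"dx": 0,"dy": 0,"dz": 16,"turn": 0}
    - {"fingers": 1,"dx": 0,"dy": 0,"dz": 16,"turn": 0}
    - {"fingers": 1,"dx": 0,"dy": 0,"dz": 16,"turn": 0}
    - {"fingers": 1,"dx": 0,"dy": 0,"dz": 16,"turn": 0}
    - {"fingers": 1,"dx": 0,"dy": 0,"dz": 4,"turn": 0}
    - {"fingers": 1,"dx": -2,"dy": 15,"dz": 2,"turn": 0}
    - {"fingers": 1,"dx": -2,"dy": 15,"dz": 2,"turn": 0}
    - {"fingers": 1,"dx": -2,"dy": 15,"dz": 2,"turn": 0}
    - {"fingers": 1,"dx": -2,"dy": 15,"dz": 2,"turn": 0}
    - {"fingers": 1,"dx": -2,"dy": 15,"dz": 2,"turn": 0}
    - {"fingers": 1,"dx": -2,"dy": 15,"dz": 2,"turn": 0}
    - {"fingers": 1,"dx": 0,"dy": 5,"dz": 0,"turn": 0}
    - {"fingers": 1,"dx": 0,"dy": 0,"dz": 0,"turn": 0}
    - {"fingers": 1,"dx": 0,"dy": 0,"dz": 0,"turn": 0}

```text
clock: 51.23
position: [0.4854, -0.1894, 0.0833]
ee_rot: [0.044, 0.709, 0.704, 0.029]
contact_force: [0.5, 0.0, -5.6]
width: 0.0412
```

```bash
python3 s.py
```

```text
51.23 [ 0.4854 -0.1894  0.0833] yaw 1.562 toolz [ 0.102 -0.022 -0.995] [-0.528  0.294  1.932  0.045  0.816 -2.121] [ 0.5  0.  -5.6] 0.041155162719724844
```

play_rows:
  series:
    - {"fingers": 1,"dx": 6,"dy": -2,"dz": 0,"turn": 0}
    - {"fingers": 1,"dx": 6,"dy": -1,"dz": 0,"turn": 0}
    - {"fingers": 1,"dx": 4,"dy": 0,"dz": -2,"turn": 0}
    - {"fingers": 1,"dx": 0,"dy": 0,"dz": -6,"turn": 0}
    - {"fingers": 1,"dx": 0,"dy": 0,"dz": -6,"turn": 0}
    - {"fingers": 1,"dx": 0,"dy": 0,"dz": 0,"turn": 0}
    - {"fingers": 1,"dx": 0,"dy": 0,"dz": 0,"turn": 0}

```text
clock: 51.82
position: [0.5051, -0.1962, 0.0668]
ee_rot: [0.045, 0.709, 0.703, 0.028]
contact_force: [-0.9, -0.0, -6.5]
width: 0.0407
```

```bash
python3 s.py; python3 - <<'E'
from h import *
st=get_state(); im=get_image('wrist'); save(im,'w12.png')
im=get_image('side'); cv2.imwrite('pics/s2.png',cv2.resize(im['pixels'][170:290,270:430,::-1],None,fx=4.5,fy=4.5,interpolation=cv2.INTER_CUBIC))
E
```

```text
51.82 [ 0.5051 -0.1962  0.0668] yaw 1.560 toolz [ 0.104 -0.024 -0.994] [-0.519  0.341  1.91   0.043  0.788 -2.109] [-0.9 -0.  -6.5] 0.040730777134931104
```

View pics/w12.png

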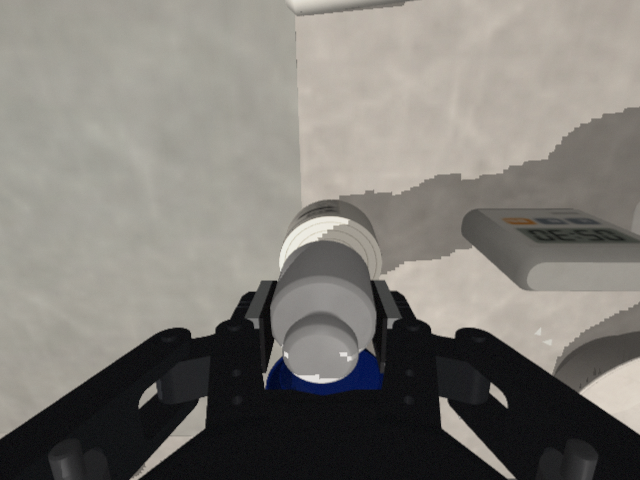

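The weight (323,290) hangs just over the roll (331,240), needing about 3 mm to +y, agreeing with the pose numbers.

play_rows:
  series:
    - {"fingers": 1,"dx": -3,"dy": 4,"dz": -3,"turn": 0}
    - {"fingers": 1,"dx": 0,"dy": 0,"dz": -4,"turn": 0}
    - {"fingers": 1,"dx": 0,"dy": 0,"dz": -2,"turn": 0}
    - {"fingers": 1,"dx": 0,"dy": 0,"dz": 0,"turn": 0}

```text
clock: 52.25
position: [0.501, -0.1915, 0.0575]
ee_rot: [0.045, 0.71, 0.703, 0.028]
contact_force: [0.4, -0.1, -6.3]
width: 0.0408
```

```bash
python3 s.py; python3 - <<'E'
from h import *
st=get_state(); im=get_image('wrist')
for m in masks_of(im,'weight_center')[:1]: print('weight',m['p'],cyl(im,st,m['region'],(.501,-.193),.0215,st['position'][2]-.0194,st['position'][2]+.0106))
for x in (.497,.501,.505): print(x,proj(im,[[x-.027,-.1925,.032],[x-.027,-.1925,0]],st))
b=im['pixels'][195:235,331].astype(int).mean(1); print(b.astype(int))
print(im['pixels'][232,265:395].mean(1).astype(int))
print(proj(im,[[.49,-.1925,.032]],st),[proj(im,[[.501-.02,y,.032]],st)[0].round() for y in (-.1925-.018,-.1925+.018)])
E
```

```text
52.25 [ 0.501  -0.1915  0.0575] yaw 1.560 toolz [ 0.104 -0.024 -0.994] [-0.515  0.347  1.933  0.044  0.76  -2.106] [ 0.4 -0.1 -6.3] 0.04080180820004891
weight 0.91 (array([ 498.7, -190.8]), np.float64(-0.861))
0.497 [[319.82881766 222.18033463]
 [321.57429671 203.53906792]]
0.501 [[319.94428605 230.16517591]
 [321.6579987  210.41378403]]
0.505 [[320.05763726 238.0036105 ]
 [321.74040541 217.18211449]]
[183 182 181 180 178 176 177 176 176 175 176 152 132 133 132 124 105  92
  92  92  92  92  93  94  94  94  93  95  92  95  95  92  95  97  98  98
 129 150 155 154]
[157 158 158 157 159 157 157 156 156 156 157 156 155 155 156 157 157 144
 131 126 127 124 115 113 124 127 124 120 112 106 107 110 116 116 117 116
 111 127 155 174 191 210 217 223 226 228 230 230 230 231 230 231 231 231
 231 231 230 229 207 195 164 154 155 155 153 152 150 149 145 139 133 125
 115 104  98  96  96  96  95  96  94  94  95  93  93  92  92  94  92  91
  89  90  88  87  87  85  84 105 119 122 121 121 121 121 121 121 120 121
 121 120 120 122 122 123 124 123 125 125 127 127 128 127 127 127 131 129
 129 129 129 127]
[[320.38555452 260.67966313]] [array([283., 244.]), array([358., 244.])]
```

play_rows:
  series:
    - {"fingers": 1,"dx": 3,"dy": -1.5,"dz": -2,"turn": 0}
    - {"fingers": 1,"dx": 0,"dy": 0,"dz": -2,"turn": 0}
    - {"fingers": 1,"dx": 0,"dy": 0,"dz": -1,"turn": 0}
    - {"fingers": 1,"dx": 0,"dy": 0,"dz": 0,"turn": 0}

```text
clock: 52.68
position: [0.5058, -0.194, 0.0531]
ee_rot: [0.047, 0.709, 0.703, 0.029]
contact_force: [-0.1, -1.3, -7.3]
width: 0.0408
```

play_rows:
  series:
    - {"fingers": 1,"dx": -2.5,"dy": 1.5,"dz": 0,"turn": 0}
    - {"fingers": 1,"dx": 0,"dy": 0,"dz": 0,"turn": 0}
    - {"fingers": 1,"dx": 0,"dy": 0,"dz": 0,"turn": 0}

```text
clock: 52.93
position: [0.5031, -0.1924, 0.053]
ee_rot: [0.046, 0.709, 0.703, 0.029]
contact_force: [-0.2, 0.1, -6.8]
width: 0.0411
```

```bash
python3 s.py; python3 - <<'E'
from h import *
st=get_state(); im=get_image('wrist')
for m in masks_of(im,'weight_center')[:1]: print('weight',m['p'],cyl(im,st,m['region'],(.501,-.193),.0215,st['position'][2]-.0194,st['position'][2]+.0106))
E
```

```text
52.93 [ 0.5031 -0.1924  0.053 ] yaw 1.560 toolz [ 0.106 -0.025 -0.994] [-0.514  0.355  1.936  0.044  0.746 -2.107] [-0.2  0.1 -6.8] 0.041059479176031095
weight 0.59 (array([ 500.8, -191.6]), np.float64(-0.863))
```

Centred. Lower on, watching the force.

play_rows:
  series:
    - {"fingers": 1,"dx": 0,"dy": 0,"dz": -2,"turn": 0}
    - {"fingers": 1,"dx": 0,"dy": 0,"dz": -1,"turn": 0}
    - {"fingers": 1,"dx": 0,"dy": 0,"dz": 0,"turn": 0}

```text
clock: 53.28
position: [0.5037, -0.1927, 0.0523]
ee_rot: [0.048, 0.709, 0.703, 0.029]
contact_force: [0.4, 0.3, -6.4]
width: 0.0409
```

play_rows:
  series:
    - {"fingers": 1,"dx": 0,"dy": 0,"dz": -2,"turn": 0}
    - {"fingers": 1,"dx": 0,"dy": 0,"dz": -1,"turn": 0}
    - {"fingers": 1,"dx": 0,"dy": 0,"dz": 0,"turn": 0}

```text
clock: 53.53
position: [0.5045, -0.1932, 0.0521]
ee_rot: [0.05, 0.709, 0.703, 0.03]
contact_force: [-0.1, -0.1, -6.5]
width: 0.0411
```

play_rows:
  series:
    - {"fingers": 0.1,"dx": 0,"dy": 0,"dz": 0,"turn": 0}
    - {"fingers": -0.1,"dx": 0,"dy": 0,"dz": 0,"turn": 0}
    - {"fingers": -0.4,"dx": 0,"dy": 0,"dz": 0,"turn": 0}
    - {"fingers": -0.7,"dx": 0,"dy": 0,"dz": 0,"turn": 0}
    - {"fingers": -1,"dx": 0,"dy": 0,"dz": 0,"turn": 0}
    - {"fingers": -1,"dx": 0,"dy": 0,"dz": 0,"turn": 0}
    - {"fingers": -1,"dx": 0,"dy": 0,"dz": 0,"turn": 0}

```text
clock: 54.12
position: [0.5088, -0.1956, 0.0542]
ee_rot: [0.054, 0.709, 0.702, 0.031]
contact_force: [-0.3, 0.3, 0.4]
width: 0.0854
```

```bash
python3 s.py; python3 - <<'E'
from h import *
st=get_state(); im=get_image('wrist'); save(im,'w13.png')
for m in masks_of(im,'weight_center')[:1]: print('weight',m['p'],cyl(im,st,m['region'],(.501,-.193),.0215,.032,.062))
E
```

```text
54.12 [ 0.5088 -0.1956  0.0542] yaw 1.559 toolz [ 0.121 -0.033 -0.992] [-0.514  0.355  1.934  0.045  0.732 -2.108] [-0.3  0.3  0.4] 0.08540990842595028
weight 0.86 (array([ 502.1, -192.7]), np.float64(-0.894))
```

View pics/w13.png

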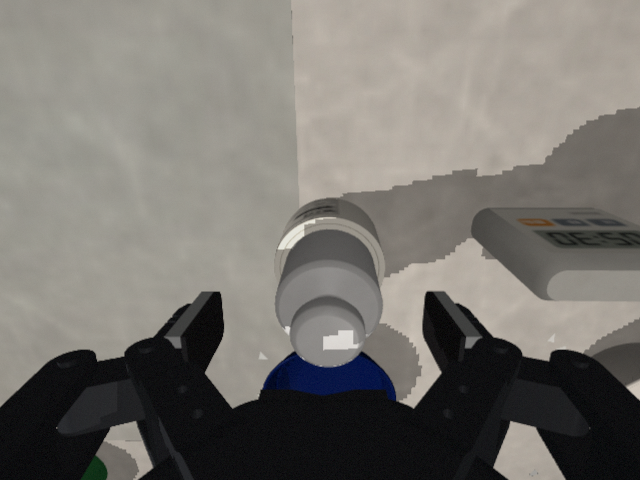

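The weight (330,290) stands centrally on the roll, fingers clear on both sides, timer display upright at (590,230). Withdraw upward.

play_rows:
  series:
    - {"fingers": -1,"dx": 0,"dy": 1,"dz": 8,"turn": 0}
    - {"fingers": -1,"dx": 0,"dy": 1,"dz": 15,"turn": 0}
    - {"fingers": -1,"dx": 0,"dy": 0,"dz": 25,"turn": 0}
    - {"fingers": -1,"dx": 0,"dy": 0,"dz": 30,"turn": 0}
    - {"fingers": -1,"dx": 0,"dy": 0,"dz": 30,"turn": 0}
    - {"fingers": -1,"dx": 0,"dy": 0,"dz": 30,"turn": 0}
    - {"fingers": -1,"dx": 0,"dy": 0,"dz": 30,"turn": 0}
    - {"fingers": -1,"dx": 0,"dy": 10,"dz": 30,"turn": 0}
    - {"fingers": -1,"dx": 0,"dy": 15,"dz": 20,"turn": 0}
    - {"fingers": -1,"dx": 0,"dy": 15,"dz": 0,"turn": 0}
    - {"fingers": -1,"dx": 0,"dy": 15,"dz": 0,"turn": 0}
    - {"fingers": -1,"dx": 0,"dy": 15,"dz": 0,"turn": 0}
    - {"fingers": -1,"dx": 0,"dy": 0,"dz": 0,"turn": 0}
    - {"fingers": -1,"dx": 0,"dy": 0,"dz": 0,"turn": 0}

```text
clock: 55.38
position: [0.5044, -0.1184, 0.2924]
ee_rot: [0.058, 0.71, 0.701, 0.033]
contact_force: [0.5, 0.2, -0.0]
width: 0.0851
```

```bash
python3 s.py; python3 - <<'E'
from h import *
st=get_state(); im=get_image('wrist'); save(im,'w14.png')
for l,r,a,b,q in [('weight_center',.0215,.032,.062,(.501,-.192)),('jar_center',.0235,0,.097,(.488,.004)),('roll_center',.027,0,.032,(.501,-.192))]:
    for m in masks_of(im,l)[:1]: print(l,m['p'],m['xy'],cyl(im,st,m['region'],q,r,a,b))
for l,z in [('steel_bowl',.045),('blue_dish',.024)]:
    for m in masks_of(im,l)[:1]: print(l,circ(im,m['region'],z,st))
m=masks_of(im,'timer_center'); print([(q['p'],q['xy']) for q in m])
from scipy.optimize import minimize
M=m[0]['region']
def box(x,y,t):
    c,s=np.cos(t),np.sin(t); P=np.array([[x+c*a-s*b,y+s*a+c*b,z] for a in(-.0105,.0105) for b in(-.034,.034) for z in(0,.066)])
    o=np.zeros((480,640),np.uint8); cv2.fillConvexPoly(o,np.round(cv2.convexHull(proj(im,P,st).astype(np.float32))*16).astype(np.int32),1,shift=4); return o>0
f=lambda q:-(box(q[0],q[1],q[2]*10)&M).sum()/(box(q[0],q[1],q[2]*10)|M).sum()
q=(.488,-.083,0); s=minimize(f,q,method='Nelder-Mead',options=dict(initial_simplex=[q,(.494,-.083,0),(.488,-.077,0),(.488,-.083,.015)])); print('timer',s.x*[1000,1000,10],s.fun)
E
```

```text
55.38 [ 0.5044 -0.1184  0.2924] yaw 1.557 toolz [ 0.127 -0.036 -0.991] [-0.374  0.093  1.624  0.014  1.293 -1.937] [ 0.5  0.2 -0. ] 0.08511186711193126
weight_center 0.59 [264.8, 175.2] (array([ 501.2, -193. ]), np.float64(-0.961))
jar_center 0.69 [449.8, 165.1] (array([487.9,   3. ]), np.float64(-0.911))
roll_center 0.74 [270.1, 245.1] (array([ 501., -192.]), np.float64(0.0))
steel_bowl (array([6.01e+02, 6.00e-01, 6.04e+01]), np.float64(1.61))
blue_dish (array([ 597.2, -193.9,   40.6]), np.float64(0.4))
[(0.66, [366.1, 165.3])]
timer [ 4.88010538e+02 -8.34528877e+01 -8.35249287e-02] -0.8082329317269076
```

View pics/w14.png

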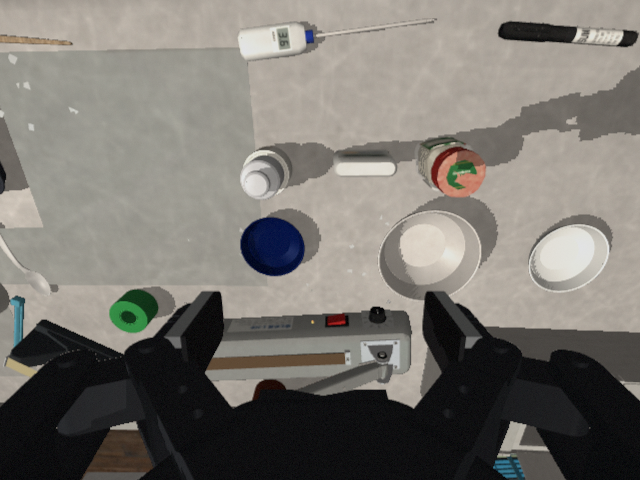

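Everything stands: weight on roll (262,175), timer (365,165), jar (458,172), bowl (430,252), dish (272,246); thermometer and marker in place. One check of the timer's yaw from its top strip.

```bash
python3 - <<'E'
from h import *
st=get_state(); im=get_image('wrist'); px=im['pixels'].mean(2)[140:190,325:405]
for th in (195,205,215):
    b=(px>th).astype(np.uint8); n,L,S,C=cv2.connectedComponentsWithStats(b); k=1+S[1:,4].argmax()
    ys,xs=np.where(L==k); P=unproj(im,np.c_[xs+325,ys+140],.066,st)[:,:2]
    v=np.linalg.eigh(np.cov(P.T))[1][:,1]; v*=np.sign(v[1]); print(th,S[k],'yaw',np.arctan2(-v[0],v[1]),P.mean(0))
E
```

```text
195 [ 12  23  59  13 706] yaw 0.00860800736157193 [ 0.4892018  -0.08174887]
205 [ 12  23  58  13 635] yaw 0.0017904500985895966 [ 0.48918974 -0.08155942]
215 [ 13  24  57  11 603] yaw -0.004089048190940419 [ 0.48926872 -0.08119338]
```

Yaw is about 0. Hand in.

```bash
python3 -c "
from rig import *
print(sign_off())"
```

```text
the job is handed in; nothing more can be done
None
```

The portioning station is set up as asked and handed in at about 55 s of the 120 s, in the order jar, timer, roll, weight. The robot is clear of everything.

| Item | Last measured position (mm) | Check |
|---|---|---|
| Spice jar | (488, 3) | Bowl centre (602, 1.5); gap to bowl about 29 mm, about 2 mm off straight in front |
| Kitchen timer | (489, −82) | Level with the jar, gap to jar about 28–29 mm, yaw about 0, display facing the robot |
| Label roll | (501, −192.5) | Blue dish centre (598.5, −193.5); gap to dish about 28–29 mm |
| Check weight | (501, −193) | Upright and centred on the roll within about 1–2 mm |

In the last picture the marker and thermometer lay where they started, and I did not touch the green look-alike roll.

- **Weight set down once on the way:** the wrist drifted out of vertical while carrying it, so I stood it on the worktop beside the roll and regripped it before placing it on top.
- **Checks that disagreed:** a final box fit gave the timer a yaw of −0.08 rad, but the fit was poor (overlap 0.81). I trusted the timer's top edge, which gave 0.00 ± 0.01 rad. The last fit of the roll under the weight failed, so its position is from the earlier views. The wrist force barely changed as the weight touched down, so I judged contact by height instead.

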